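Change over the drying rack of glaze sample boards

ROBOT

A 7-joint arm with a two-finger parallel gripper is mounted at the origin on the work surface. World frame = base frame: x ahead of the robot, y to its left, z up, the work surface at z = 0. Lengths are in m, angles in rad, forces in N, time in s.
With the tool pointing down it reaches from about 0.4 to 0.85 m from the base axis. Payload 4.5 kg.
Tool frame: the origin (TCP) lies at the very end of the fingers, on their centre line; the grasp point (between the pads) lies 19 mm behind it; z points along the fingers, y is the line along which they close (so a half turn about z gives the same grasp; the last joint's range is limited). The gripper opens to 88 mm and grips with 3 to 60 N. Pads are 18 mm wide; open, the fingers measure 123 mm over their backs; the gripper's body (75 mm by 187 mm) begins 45 mm behind the grasp point.
Start: joints at [1.229, 0.689, -0.195, 1.565, 0.157, 0.902, -0.215], TCP at [0.229, -0.581, 0.209] pointing down, gripper open.
Joint ranges: [-3.01, 3.01], [-0.46, 2.08], [-1.47, 1.51], [0.13, 2.56], [-1, 4.14], [0.04, 2.09], [-2.66, 2.66]. Speed limits (rad/s): [2.57, 2.57, 3.14, 3.14, 3.14, 3.14, 3.14].

INTERFACE

Orientations are given as a unit quaternion [x, y, z, w].
In Python, from plant import r, optics gives the robot as it stands.
- The arm moves only by the tool servo_tool, never from a script. Its arguments are lists of equal length, an entry for each row: "translation": the shift along the tool's x, y, z in m, a list of three; "turn": the turn, a rotation vector about the tool's x, y, z in rad, a list of three. In form: {"translation": [[dx, dy, dz], ...], "turn": [[rx, ry, rz], ...]}. A call has 1 to 10 rows; each row shifts and turns the commanded pose from where the row before left it, along the tool's axes as they then stand; what a row does not reach is not made up. A row lasts 1/8 s, in which the tool goes at most 62.5 mm and 10.7 degrees, less where a joint would pass 70% of its speed; a pose out of reach is approached as far as the arm can. A call is refused whole if a number of a shift passes 0.0625 or a number of a turn 0.188, either way. A call with a gripper value outside its range is refused whole. "grip" is the opening, from 0 (shut) to 1 (fully open), set as the call begins (left out, the last holds). The fingers move at their own pace and stop on an object; "grip_force" is the grip in N (left out, the last holds). Time passes only in rows, so rows that do not move let the fingers close. It gives the time, the measured TCP pose, the force, the opening and the grip force at its end, in the units of the state.
- r.get_state(): the state, without advancing time (a new reading comes with each control period).
- optics.snapshot(name): name is "scene" or "top" or "wrist"; returns a dict with "img" (384x512x3 uint8, red, green, blue), "z_map" (384x512 float32, m along the optical axis (not along the pixel's ray), 0 where there is no reading), "mtx" (3x3 intrinsics, pixels), "R" (3x3) and "t" (3): a world point X has camera coordinates R X + t. Camera axes: x right, y down, z forward; pixel columns grow to the right and rows downward; lengths in m; the calibration is good to about 2 mm. A picture is of the moment at which its call begins.
- r.finish_job(): hands the job in; it is judged then, once.
The state is a dict: "clock": time; "q": joint angles; "qd": joint speeds; "joint_torque": joint torques, N m; "tool_pos": TCP position; "eef_rot": TCP orientation; "contact_force": force on the tool from outside, world axes, zero at the start; "moment": the same for the moment, N m; "opening": opening from 0.0 (shut) to 1.0 (fully open); "finger_force": force on a finger pad.
Only numpy, scipy, OpenCV 4.12 (cv2) and the standard library are available. Lean on these libraries where they do the work, as an engineer would, in place of code of your own. Each camera call takes 0.05 s, during which the arm holds its last target. There are 200 camera calls.

TASK

Change over the drying rack: take the dry sample boards off the rack one by one and lower each squarely onto the pile in the plywood box without letting it drop, then bring the box's lid down gently until it is shut. Gently lay the freshly glazed boards from the hardboard sheet, coated face up, squarely across both ridges of the rack with a gap between them. Leave the tools and tins on the bench where they are.

Things in the scene. Friction and masses are not known exactly. Their poses are not given: they have to be found in the camera images.
- chest: plywood box, open at the top, 146 mm deep (x) x 216 mm wide (y) x 94 mm high, walls and bottom 8 mm (inside 130 x 200 mm), fixed; origin at the centre of its underside; its x points to the hinge side, away from the robot. In it lies a pile of earlier boards
- chest_floor (a point): centre of the box's inner floor, 8 mm above its underside. On it stands the pile of earlier sample boards, fixed, centred here, 40 mm wide (box's x), 160 mm long (box's y), of unknown height: its top lies 12 to 42 mm above this point. The dry boards all fit on it below the rim
- lid (a joint): angle of the plywood lid (152 mm deep, 216 mm wide, 10 mm thick), hinged along the box's far (+x) top rim: 0 shut, 1.57 upright, starts at 1.6 to 1.75, leaning back. Stiff stays hold it wherever it is left; 2 to 3 N at its free edge moves it: push its outer face from behind, then from above
- lid_hinge (a point): middle of the lid's hinge line, 73 mm behind the box's centre, 94 mm above its underside
- lid_edge (a point): middle of the lid's free edge, on its outer face (the upper face when shut), 152 mm from the hinge line
- rack: wooden drying rack, fixed, 204 mm deep (x) x 306 mm wide (y); origin under its centre. Two narrow ridges (battens corner-up) along y at x = -40 and +40 mm, crests 60 mm up. End boards at y = -138, +138 mm, 50 mm high. Stop rails, inner faces at x = -92, +92 mm, rise to 72 mm. Boards lie along x across both ridges; dry ones start near y = -80, 0, +80 mm: room for three
- sheet: flat dark brown hardboard sheet on the bench between box and rack, 310 mm (x) x 180 mm (y) x 3 mm, on which the freshly glazed boards lie; fixed; origin at the centre of its underside
- dry1: a dry wooden sample board, lying across the rack's ridges at the start; 160 mm long (its x), 40 mm wide (its y), 12 mm thick, about 60 g; origin at the centre of its underside, z up; may be absent
- dry2: a dry wooden sample board, lying across the rack's ridges at the start; 160 mm long (its x), 40 mm wide (its y), 12 mm thick, about 60 g; origin at the centre of its underside, z up; may be absent
- dry3: a dry wooden sample board, lying across the rack's ridges at the start; 160 mm long (its x), 40 mm wide (its y), 12 mm thick, about 60 g; origin at the centre of its underside, z up; may be absent
- fresh1: a freshly glazed wooden sample board, lying on the hardboard sheet at the start, coated face up (z); 160 mm long (its x), 40 mm wide (its y), 12 mm thick, about 60 g; origin at the centre of its underside, z up; may be absent
- fresh2: a freshly glazed wooden sample board, lying on the hardboard sheet at the start, coated face up (z); 160 mm long (its x), 40 mm wide (its y), 12 mm thick, about 60 g; origin at the centre of its underside, z up; may be absent
- fresh3: a freshly glazed wooden sample board, lying on the hardboard sheet at the start, coated face up (z); 160 mm long (its x), 40 mm wide (its y), 12 mm thick, about 60 g; origin at the centre of its underside, z up; may be absent
- tin: closed tin of wood glaze, 90 mm diameter, 110 mm high, at the far side; a bystander
- brush: flat paint brush lying down, 200 mm long; a bystander
- cork_block: cork sanding block, 65 x 110 x 35 mm, near the front; a bystander
- screwdriver: screwdriver lying near the front, 200 mm long; a bystander
- jar: open glass jar, 64 mm diameter, 75 mm high, at the left; a bystander
- parts_bin: orange open parts bin with screws, 160 x 100 x 70 mm, at the right; a bystander
- wrench: open-ended wrench lying at the left, 180 mm long; a bystander
Mind the look-alikes: they are no part of the job. What is shaped like the fresh1 but pink is not meant.

How it is judged:
By the outcome, as a careful person would: the job done as asked, in the order asked, and still so for the second after the job is handed in, with the robot touching nothing.
Of dry1, dry2, dry3 only 2 to 3 are there at a start; the rules pass over those that are not, and their reading is None.
Of fresh1, fresh2, fresh3 only 2 to 3 are there at a start; the rules pass over those that are not, and their reading is None.
At some moment in a run one of fresh1, fresh2, fresh3 may be knocked a few centimetres aside while the robot is not near it.
It also fails if it takes over 210 s, if anything falls off the work surface, if the arm or the gripper's body presses on something with over 40 N, if the wrist force passes 120 N, or if a joint passes its speed limit or range.

## Working session

There is one attempt and no reset: what is moved stays moved. The work goes in short steps, Python scripts to look and compute and a tool call to move; the robot and the scene stay as the last step left them, time stands still between calls to the robot, and variables do not carry over. Pictures are saved under pics/ and viewed, at most 14 in all, crops included, and the job is handed in when it is done.

Besides the shell and the picture viewer there is one more tool, called after "Call:" as name(argument=value, ...) on one line, values as JSON. servo_tool: Moves the arm, as the interface text tells. Its arguments: {"type":"object","properties":{"translation":{"type":"array"},"turn":{"type":"array"},"grip":{"type":"number"},"grip_force":{"type":"number"}},"required":["translation","turn"]}

```bash
ls; mkdir -p pics
python3 - <<'E'
from plant import r, optics
import cv2, numpy as np
s=r.get_state(); print({k:np.round(v,3) for k,v in s.items()})
for n in ["top","scene"]:
    d=optics.snapshot(n); cv2.imwrite(f"pics/{n}0.png",cv2.resize(d["img"][:,:,::-1],(800,600))); np.savez(f"{n}0.npz",**d)
    print(n,d["mtx"].round(1).tolist(),(-d["R"].T@d["t"]).round(3),d["R"].round(3).tolist(),(d["z_map"]>0).mean())
E
```

```text
pics
{'clock': np.float64(0.0), 'q': array([ 1.229,  0.69 , -0.194,  1.566,  0.157,  0.903, -0.215]), 'qd': array([ 0.   , -0.   ,  0.002, -0.001,  0.001, -0.001, -0.001]), 'joint_torque': array([ 0.0000e+00, -5.2755e+01, -1.2670e+00, -1.5343e+01, -5.3000e-02,
        7.0000e-03,  0.0000e+00]), 'tool_pos': array([ 0.229, -0.581,  0.208]), 'eef_rot': array([ 0.982,  0.187, -0.   , -0.001]), 'contact_force': array([-0.876,  0.321,  0.207]), 'moment': array([ 0.023, -0.01 , -0.037]), 'finger_force': np.float64(0.0), 'opening': np.float64(1.001)}
top [[463.8, 0.0, 249.7], [0.0, 463.8, 190.1], [0.0, 0.0, 1.0]] [ 0.377 -0.015  1.612] [[0.004, -1.0, 0.005], [-0.993, -0.005, -0.121], [0.121, -0.004, -0.993]] 0.9958852132161459
scene [[385.8, 0.0, 257.6], [0.0, 385.8, 190.5], [0.0, 0.0, 1.0]] [ 1.145 -0.297  1.125] [[0.432, 0.902, -0.012], [0.772, -0.376, -0.513], [-0.467, 0.212, -0.858]] 0.995880126953125
```

View pics/top0.png

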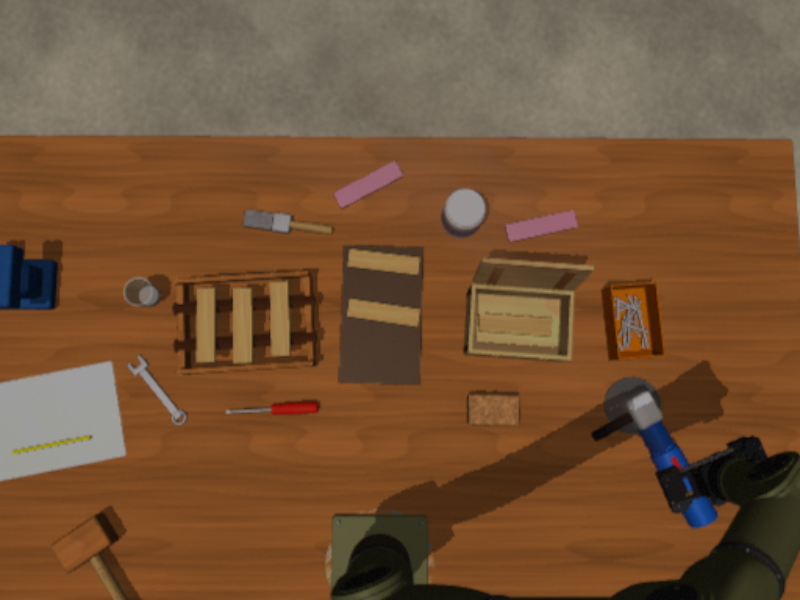

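View pics/scene0.png

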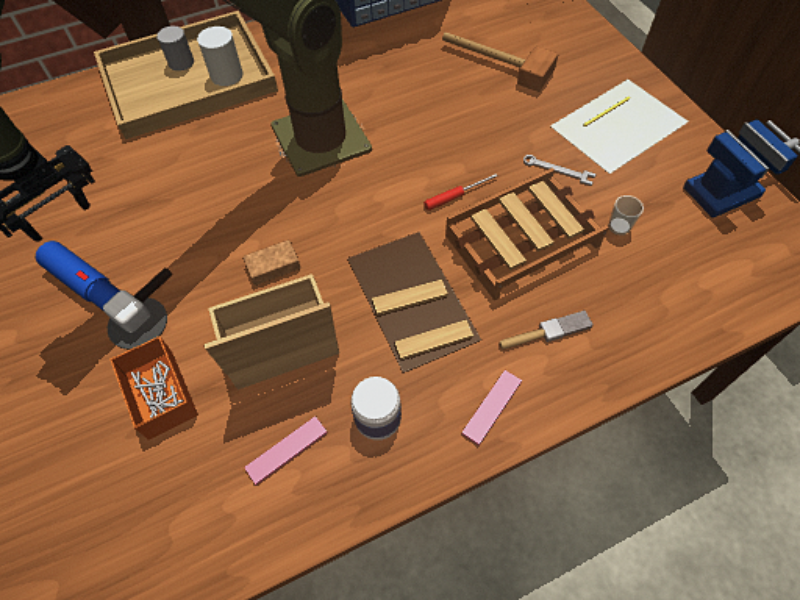

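The top view shows three dry boards across the rack at 800-px (206,325), (242,325) and (280,318). Two fresh wood boards lie on the sheet at (384,262) and (384,312), and the pile is in the box at (515,323). The lid leans back. The pink boards at (368,185) and (541,226) are decoys off the sheet.

```bash
cat > h.py <<'E'
import numpy as np, cv2
def load(f): return dict(np.load(f))
def cloud(d):
    z=d["z_map"]; v,u=np.mgrid[:z.shape[0],:z.shape[1]]
    K=d["mtx"]; c=np.stack([(u-K[0,2])/K[0,0]*z,(v-K[1,2])/K[1,1]*z,z],-1)
    return (c-d["t"])@d["R"]
def rect(P):  # footprint of Nx3 points: centre, long, short, yaw of long axis
    (c,(w,h),a)=cv2.minAreaRect((P[:,:2]*1000).astype(np.float32))
    if w<h: w,h,a=h,w,a+90
    a=(a+90)%180-90
    return np.round([c[0],c[1],w,h,a],1)
def blobs(d,box,zr,col,minn=40):
    P=cloud(d); I=cv2.cvtColor(d["img"],cv2.COLOR_RGB2HSV).astype(int)
    x0,x1,y0,y1=box
    m=(P[...,0]>x0)&(P[...,0]<x1)&(P[...,1]>y0)&(P[...,1]<y1)&(P[...,2]>zr[0])&(P[...,2]<zr[1])&col(I)
    n,L,st,ce=cv2.connectedComponentsWithStats(m.astype(np.uint8),connectivity=4)
    return [(rect(P[L==i]),np.round(np.median(P[L==i][:,2])*1000,1),st[i,4],ce[i].round(1)) for i in range(1,n) if st[i,4]>=minn]
E
python3 - <<'E'
from h import *
for n in ["top","scene"]:
    d=load(n+"0.npz");P=cloud(d);I=cv2.cvtColor(d["img"],cv2.COLOR_RGB2HSV)
    print(n,"table",np.median(P[(abs(P[...,2])<.02)][:,2]))
    if n=="top":
        for u,v in [(206,325),(242,325),(280,318),(384,262),(384,312),(515,323),(384,350),(520,270),(368,185),(224,320)]:
            a,b=int(v*.64),int(u*.64); print(u,v,P[a,b].round(4),I[a,b])
    al=lambda I:I[...,2]>0
    for nm,box,zr in [("rack",(.2,.7,.2,.6),(.062,.09)),("rackall",(.2,.7,.2,.6),(.035,.09)),("sheet",(.2,.7,-.08,.18),(.009,.03)),("chest",(.3,.75,-.45,-.12),(.085,.102)),("pile",(.3,.6,-.45,-.12),(.02,.06)),("lid",(.45,.85,-.45,-.12),(.115,.3))]:
        for b in blobs(d,box,zr,al): print(n,nm,*b)
E
```

```text
top table 1.2278688416179646e-05
206 325 [0.5034 0.3738 0.0696] [ 20 132 159]
242 325 [0.504  0.2978 0.0671] [ 20 132 159]
280 318 [0.5207 0.2141 0.072 ] [ 20 131 160]
384 262 [ 0.653  -0.0047  0.0166] [ 19 132 159]
384 312 [ 0.5416 -0.0053  0.0098] [ 20 133 159]
515 323 [ 0.5174 -0.2943  0.0241] [ 17 141 152]
384 350 [ 0.4555 -0.0057 -0.0015] [ 12 106  77]
520 270 [ 0.6042 -0.271   0.2178] [ 16 138  85]
368 185 [0.8307 0.0319 0.0079] [172  88 154]
224 320 [5.233e-01 3.500e-01 5.000e-04] [ 13 195  76]
top rack [605.4 323.1 242.   11.8 -86.2] 70.7 237 [147.2 177.9]
top rack [573.2 519.2  62.7  60.9  48.6] 72.3 106 [ 87.6 186.5]
top rack [518.  216.9 159.8  39.3   2.6] 71.6 511 [177.8 203.1]
top rack [5.038e+02 3.743e+02 1.603e+02 4.620e+01 4.000e-01] 71.1 598 [131.2 208.9]
top rack [502.7 294.7 158.5  40.1   2. ] 71.4 583 [154.7 208.8]
top rack [411.7 315.5 228.4  10.3 -86.1] 71.0 215 [147.6 235.8]
top rackall [508.6 321.9 252.2 206.1 -86.7] 69.3 3045 [147.5 206.7]
top rackall [573.2 519.2  62.7  60.9  48.6] 64.9 203 [ 88.3 187. ]
top sheet [651.9  -1.8 159.7  46.   80.9] 14.7 484 [24
[... 999 characters left out ...]
00.8 134.5]
scene sheet [333.5 157.8  44.1  24.9 -89.2] 20.6 80 [277.5 128.9]
scene sheet [510.1 148.   76.6   4.9   5.4] 19.0 43 [298.1 164.7]
scene sheet [591.6 153.4  70.8  11.7  11.2] 18.3 53 [312.1 182.9]
scene sheet [539.   -4.  156.1  47.5  80.2] 13.4 469 [262.3 189.1]
scene sheet [655.4  -4.5 155.7  42.4  83.8] 13.4 535 [277.9 216.1]
scene chest [ 477.3 -294.4  216.4   78.5   85. ] 91.8 341 [166.6 190.5]
scene pile [ 333.  -245.4  110.    65.1   89.5] 32.8 533 [173.1 166.2]
scene pile [ 455.5 -294.3  203.6   42.7  -86.2] 39.8 432 [169.2 196.5]
scene pile [ 586.7 -300.7  216.6    7.8   86.9] 40.7 422 [181.8 231.9]
scene lid [ 608.4 -303.1  215.6   21.    85.9] 196.2 1656 [173.7 215.4]
```

Run:
```python
from h import *
from plant import r,optics
from scipy.spatial.transform import Rotation as Ro
s=r.get_state();R=Ro.from_quat(s["eef_rot"]).as_matrix()
for n in ["top","scene"]:
    P=cloud(load(n+"0.npz")).reshape(-1,3); T=(P-s["tool_pos"])@R
    T=T[(abs(T[:,0])<.15)&(abs(T[:,1])<.15)&(T[:,2]<.01)&(T[:,2]>-.25)]
    for a in np.arange(-.2,.01,.01):
        q=T[(T[:,2]>=a)&(T[:,2]<a+.01)]
        if len(q)>3: print(n,round(a,2),len(q),(q.min(0)*1000).round(),(q.max(0)*1000).round())
w=optics.snapshot("wrist");np.savez("wrist0.npz",**w)
print(w["mtx"].round(1).tolist(),"cam in tool",(R.T@(-w["R"].T@w["t"]-s["tool_pos"])).round(4),(w["R"]@R).round(3).tolist())
d=load("scene0.npz")["img"][80:170,0:75,::-1]; a=cv2.resize(d,(500,600))
cv2.imwrite("pics/grip.png",np.hstack([a,cv2.resize(w["img"][::-1,::-1,::-1][::-1,::-1],(300,225)) if 0 else np.vstack([cv2.resize(w["img"][:,:,::-1],(300,225)),np.zeros((375,300,3),np.uint8)])]))
# lid plane, hinge
P=cloud(load("top0.npz")).reshape(-1,3)
q=P[(P[:,0]>.5)&(P[:,0]<.7)&(abs(P[:,1]+.3)<.09)&(P[:,2]>.12)&(P[:,2]<.26)]
print(len(q),q[:,2].max(),np.percentile(q[:,2],98))
q=q[q[:,2]<.23]; A=np.c_[q[:,1],q[:,2],np.ones(len(q))]; print("lid x=ay+bz+c",np.linalg.lstsq(A,q[:,0],rcond=None)[0])
```

```text
top -0.2 96 [ -31.  -40. -199.] [  36.   19. -190.]
top -0.19 144 [ -36.  -44. -190.] [  36.    6. -180.]
top -0.18 46 [ -33.  -44. -180.] [  33.   -6. -170.]
top -0.17 22 [ -20.  -43. -170.] [  18.  -40. -161.]
top -0.16 21 [ -20.  -43. -159.] [  18.  -37. -150.]
top -0.15 70 [ -33.  -95. -150.] [  32.   89. -140.]
top -0.14 549 [ -36.  -96. -140.] [  34.   94. -130.]
top -0.13 72 [ -31.  -95. -130.] [  34.   91. -120.]
top -0.12 173 [ -36.  -93. -120.] [  33.   88. -110.]
top -0.11 70 [ -18.  -88. -110.] [  33.   79. -100.]
top -0.1 13 [-26. -88. -99.] [ 33.  78. -92.]
scene -0.2 124 [   2.  -35. -200.] [  38.   32. -190.]
scene -0.19 141 [ -20.  -40. -190.] [  41.   33. -180.]
scene -0.18 69 [ -26.  -40. -180.] [  36.   17. -172.]
scene -0.17 12 [  17.  -17. -170.] [  31.   17. -160.]
scene -0.16 80 [  16.  -39. -160.] [  29.   17. -150.]
scene -0.15 77 [ -15.  -40. -150.] [  28.   16. -140.]
scene -0.14 488 [ -36.  -93. -140.] [  37.   75. -130.]
scene -0.13 182 [ -21.  -93. -130.] [  37.   83. -120.]
scene -0.12 218 [ -27.  -92. -120.] [  38.   85. -110.]
scene -0.11 208 [ -26.  -84. -110.] [  38.   85. -100.]
scene -0.1 37 [  -9.  -85. -100.] [ 37.  84. -92.]
scene -0.08 49 [-10. -60. -78.] [ 13.  61. -71.]
scene -0.07 33 [  6. -59. -70.] [ 12.  61. -60.]
scene -0.06 29 [ -9. -58. -60.] [ 13.  59. -50.]
scene -0.05 38 [ -5. -59. -50.] [ 13.  58. -40.]
scene -0.04 32 [ -8. -56. -40.] [ 14.  58. -30.]
scene -0.03 5 [  4. -49. -30.] [  9.  56. -23.]
[[280.7, 0.0, 252.0], [0.0, 280.7, 188.9], [0.0, 0.0, 1.0]] cam in tool [ 0.0717 -0.001  -0.1765] [[-0.0, 1.0, -0.001], [-0.96, -0.0, -0.279], [-0.279, 0.0, 0.96]]
884 0.2512570813742825 0.2477750838196172
lid x=ay+bz+c [0.06695222 0.14124822 0.59052492]
```

View pics/grip.png

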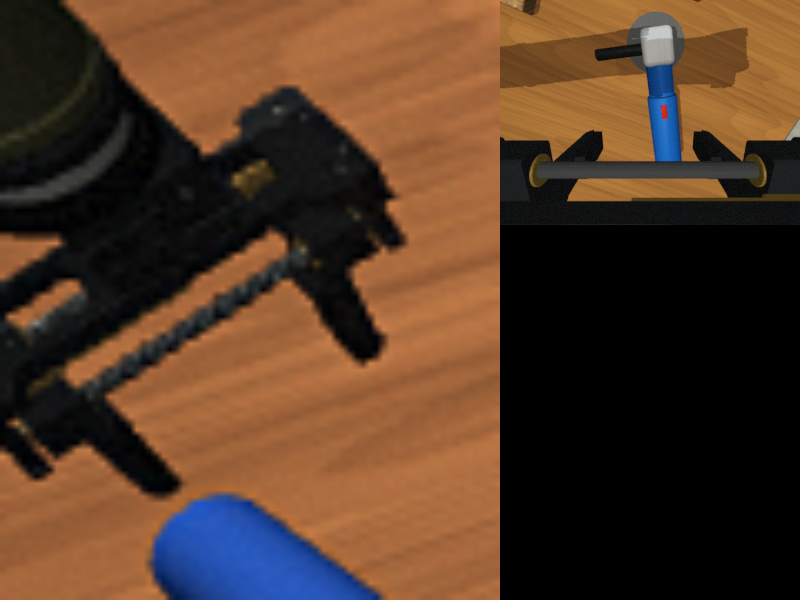

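Next I check where the low outer "pins" of the gripper body sit in the tool frame. They decide whether the gripper clears the lid and the rim.

Run:
```python
from h import *
from plant import r
from scipy.spatial.transform import Rotation as Ro
s=r.get_state();R=Ro.from_quat(s["eef_rot"]).as_matrix()
d=load("scene0.npz");K=d["mtx"]
def pr(t):
    c=d["R"]@(s["tool_pos"]+R@np.array(t))+d["t"];p=K@c/c[2];return p[:2].round(1),((p[:2]-[0,80])*6.67).round()
for t in [(0,.05,0),(0,-.05,0),(0,.05,-.02),(0,.085,-.064),(0,-.085,-.064),(0,.085,-.1)]: print(t,*pr(t))
P=cloud(d);T=(P-s["tool_pos"])@R*1000
for v in range(108,136,2):
    print(v,[tuple(T[v,u].round().astype(int)) for u in range(46,64,2)])
```

```text
(0, 0.05, 0) [ 28.6 157.2] [190. 515.]
(0, -0.05, 0) [ 58.1 137.4] [388. 383.]
(0, 0.05, -0.02) [ 25.  153.1] [166. 488.]
(0, 0.085, -0.064) [  5.1 151.2] [ 34. 475.]
(0, -0.085, -0.064) [ 58.5 116.7] [390. 245.]
(0, 0.085, -0.1) [ -2.6 143.2] [-17. 422.]
108 [(np.int64(26), np.int64(-66), np.int64(-134)), (np.int64(31), np.int64(-70), np.int64(-135)), (np.int64(37), np.int64(-73), np.int64(-137)), (np.int64(35), np.int64(-78), np.int64(-132)), (np.int64(31), np.int64(-83), np.int64(-125)), (np.int64(33), np.int64(-87), np.int64(-123)), (np.int64(32), np.int64(-92), np.int64(-118)), (np.int64(-343), np.int64(-164), np.int64(211)), (np.int64(-341), np.int64(-170), np.int64(214))]
110 [(np.int64(25), np.int64(-63), np.int64(-128)), (np.int64(31), np.int64(-67), np.int64(-129)), (np.int64(32), np.int64(-71), np.int64(-127)), (np.int64(35), np.int64(-75), np.int64(-126)), (np.int64(35), np.int64(-79), np.int64(-123)), (np.int64(34), np.int64(-84), np.int64(-118)), (np.int64(-341), np.int64(-153), np.int64(212)), (np.int64(-338), np.int64(-159), np.int64(214)), (np.int64(-329), np.int64(-
[... 4511 characters left out ...]
p.int64(-44), np.int64(-37)), (np.int64(10), np.int64(-48), np.int64(-36)), (np.int64(10), np.int64(-53), np.int64(-31)), (np.int64(-243), np.int64(-92), np.int64(211)), (np.int64(-242), np.int64(-98), np.int64(215)), (np.int64(-234), np.int64(-102), np.int64(213))]
134 [(np.int64(-266), np.int64(-56), np.int64(209)), (np.int64(-259), np.int64(-61), np.int64(208)), (np.int64(-251), np.int64(-65), np.int64(205)), (np.int64(-253), np.int64(-71), np.int64(213)), (np.int64(4), np.int64(-46), np.int64(-23)), (np.int64(-240), np.int64(-81), np.int64(211)), (np.int64(-229), np.int64(-86), np.int64(206)), (np.int64(-232), np.int64(-92), np.int64(214)), (np.int64(-223), np.int64(-97), np.int64(211))]
```

```bash
cat >> h.py <<'E'
from scipy.spatial.transform import Rotation as Ro
def target(head,roll=0):
    """tool down, tool x at heading (deg); roll: turn about tool x (deg)"""
    return Ro.from_euler('z',head,degrees=True)*Ro.from_quat([1,0,0,0])*Ro.from_euler('x',roll,degrees=True)
def go(p,head,roll=0,step=.06,s=None,cur=None):
    from plant import r
    s=r.get_state(); R=Ro.from_quat(s["eef_rot"]); Rt=target(head,roll)
    p0=s["tool_pos"] if cur is None else np.array(cur)
    rv=(R.inv()*Rt).as_rotvec(); dn=Rt.inv().apply(np.array(p)-p0); db=R.inv().apply(np.array(p)-p0)
    n=max(1,int(np.ceil(np.linalg.norm(rv)/.18))); m=max(1,int(np.ceil(np.linalg.norm(dn)/step)))
    print("turn",rv.round(3),"=",n,"x",(rv/n).round(4),"| then shift",dn.round(4),"=",m,"x",(dn/m).round(4),"| shift before turn",db.round(4),(db/m).round(4))
def st():
    from plant import r
    s=r.get_state();R=Ro.from_quat(s["eef_rot"]).as_matrix()
    print("t",round(float(s["clock"]),2),"p",s["tool_pos"].round(4),"head",np.degrees(np.arctan2(R[1,0],R[0,0])).round(2),"z",R[:,2].round(4),"F",s["contact_force"].round(2),"open",round(float(s["opening"])*88,1),"ff",round(float(s["finger_force"]),1),"q",s["q"].round(2))
E
python3 - <<'E'
from h import *
st(); go([.23,-.58,.38],102); 
Rt=target(102); d=Rt.inv().apply(np.array([.51,.32,.33])-[.229,-.581,.38]); print(d,d/16); print(183-102)
E
```

```text
t 0.15 p [ 0.2291 -0.5809  0.2083] head 21.53 z [-6.0e-04  1.3e-03 -1.0e+00] F [-1.21 -0.47 -0.1 ] open 88.0 ff 0.0 q [ 1.23  0.69 -0.19  1.57  0.16  0.9  -0.22]
turn [-1.000e-03 -1.000e-03 -1.404e+00] = 8 x [-2.000e-04 -1.000e-04 -1.755e-01] | then shift [ 0.0007  0.001  -0.1717] = 3 x [ 0.0002  0.0003 -0.0572] | shift before turn [ 0.0011 -0.0008 -0.1717] [ 0.0004 -0.0003 -0.0572]
[0.8228878  0.46218791 0.05      ] [0.05143049 0.02888674 0.003125  ]
81
```

Call:
servo_tool(translation=[[0,0,-0.057],[0,0,-0.057],[0,0,-0.057],[0,0,0],[0,0,0],[0,0,0],[0,0,0],[0,0,0]], turn=[[0,0,-0.1755],[0,0,-0.1755],[0,0,-0.1755],[0,0,-0.1755],[0,0,-0.1755],[0,0,-0.1755],[0,0,-0.1755],[0,0,-0.1755]])

```text
clock: 1.15
tool_pos: [0.2291, -0.5812, 0.3795]
eef_rot: [0.627, 0.779, 0.0, -0.0]
contact_force: [0.3, 0.5, -0.3]
opening: 0.998
finger_force: 0.0
```

Call:
servo_tool(translation=[[0.051,0.029,0.003],[0.051,0.029,0.003],[0.051,0.029,0.003],[0.051,0.029,0.003],[0.051,0.029,0.003],[0.051,0.029,0.003],[0.051,0.029,0.003],[0.051,0.029,0.003]], turn=[[0,0,0],[0,0,0],[0,0,0],[0,0,0],[0,0,0],[0,0,0],[0,0,0],[0,0,0]])

```text
clock: 2.15
tool_pos: [0.3718, -0.1325, 0.3559]
eef_rot: [0.63, 0.777, -0.0, 0.0]
contact_force: [1.3, 0.1, -0.3]
opening: 1.0
finger_force: 0.0
```

Call:
servo_tool(translation=[[0.051,0.029,0.003],[0.051,0.029,0.003],[0.051,0.029,0.003],[0.051,0.029,0.003],[0.051,0.029,0.003],[0.051,0.029,0.003],[0.051,0.029,0.003],[0.051,0.029,0.003]], turn=[[0,0,0],[0,0,0],[0,0,0],[0,0,0],[0,0,0],[0,0,0],[0,0,0],[0,0,0]])

```text
clock: 3.15
tool_pos: [0.5145, 0.3145, 0.3313]
eef_rot: [0.63, 0.777, -0.0, 0.0]
contact_force: [1.0, 0.1, 0.5]
opening: 1.0
finger_force: 0.0
```

Call:
servo_tool(translation=[[0,0,0],[0,0,0],[0,0,0],[0,0,0],[0,0,0],[0,0,0],[0,0,0],[0,0,0]], turn=[[0,0,-0.1765],[0,0,-0.1765],[0,0,-0.1765],[0,0,-0.1765],[0,0,-0.1765],[0,0,-0.1765],[0,0,-0.1765],[0,0,-0.1765]])

```text
clock: 4.15
tool_pos: [0.514, 0.3127, 0.3315]
eef_rot: [-0.028, 1.0, -0.0, -0.0]
contact_force: [0.2, 0.1, -0.9]
opening: 1.0
finger_force: 0.0
```

Run:
```python
from h import *
from plant import optics
st(); go([.51,.32,.33],183)
w=optics.snapshot("wrist");np.savez("w1.npz",**w);cv2.imwrite("pics/w1.png",cv2.resize(w["img"][:,:,::-1],(800,600)))
P=cloud(w);
al=lambda I:I[...,2]>0
wood=lambda I:(I[...,2]>110)
for b in blobs(w,(.2,.75,.15,.45),(.066,.085),wood,300): print(*b)
```

```text
t 4.15 p [0.514  0.3127 0.3315] head -176.8 z [-4.e-04 -8.e-04 -1.e+00] F [ 0.2   0.15 -0.85] open 88.0 ff 0.0 q [-0.07  0.72 -1.11  1.44  0.65  1.38  0.42]
turn [-0.001 -0.     0.003] = 1 x [-0.0008 -0.0004  0.0034] | then shift [0.0036 0.0075 0.0015] = 1 x [0.0036 0.0075 0.0015] | shift before turn [0.0036 0.0075 0.0015] [0.0036 0.0075 0.0015]
[415.7 291.1 282.5   9.9 -86.1] 72.4 1356 [240.6  88. ]
[505.9 295.  159.2  39.4   1.9] 72.5 2630 [240.5 145.9]
[506.2 372.7 159.7  40.2   1.6] 72.5 2587 [290.7 148.9]
[520.6 215.8 159.2  40.5   2.9] 72.6 2632 [189.6 152.3]
[604.1 380.6 127.8  10.2 -86.6] 72.6 398 [289.8 211.5]
```

View pics/w1.png

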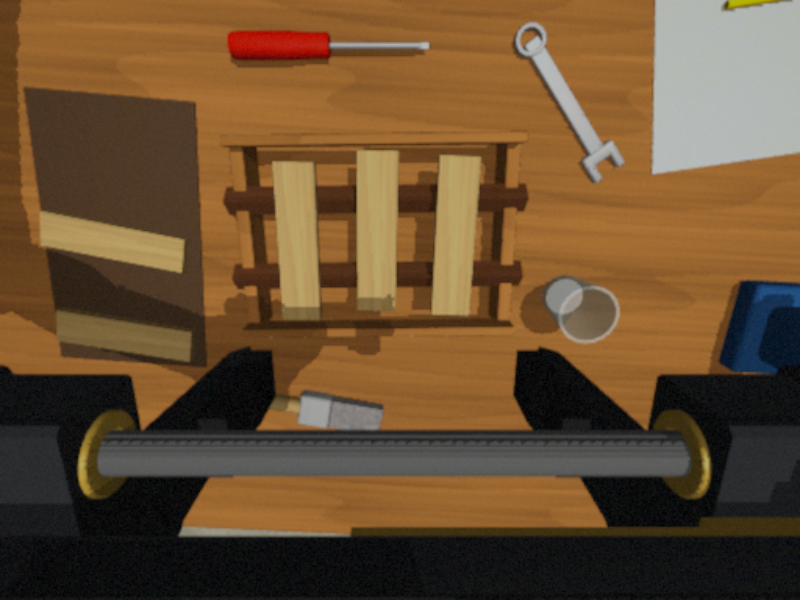

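The wrist view shows three dry boards at (297,240), (377,230) and (455,235), with ridges, rails and fingers clear. Depth puts the board tops at 72.5 mm, which matches 60+12. My search box clipped the rack in y, so I'll re-measure its centre and check the fingertips.

Run:
```python
from h import *
from plant import r
s=r.get_state();R=Ro.from_quat(s["eef_rot"]).as_matrix()
w=load("w1.npz");P=cloud(w)
T=(P-s["tool_pos"])@R*1000
m=(T[...,2]<20)&(abs(T[...,1])<75)&(abs(T[...,0])<40)
for sg in (1,-1):
    q=T[m&(sg*T[...,1]>0)]; 
    for a in range(-60,20,10):
        k=q[(q[:,2]>=a)&(q[:,2]<a+10)]
        if len(k): print(sg,a,len(k),k.min(0).round(),k.max(0).round())
al=lambda I:I[...,2]>0
for d,n in ((w,"w"),(load("top0.npz"),"top")):
  for b in blobs(d,(.35,.65,.1,.48),(.035,.1),al,200): print(n,*b)
  for b in blobs(d,(.3,.72,-.12,.12),(.008,.03),al,200): print(n,"sheet",*b)
  Q=P if n=="w" else cloud(d)
  c=np.radians(3.75);X=(Q[...,0]-.511)*np.cos(c)+(Q[...,1]-.295)*np.sin(c);Y=-(Q[...,0]-.511)*np.sin(c)+(Q[...,1]-.295)*np.cos(c)
  for nm,mm in (("+y end",(Y>.11)&(Y<.17)),("-y end",(Y<-.11)&(Y>-.17))):
    k=mm&(abs(X)<.08)&(Q[...,2]>.044)&(Q[...,2]<.056)&(abs(abs(X)-.04)>.02); print(n,nm,k.sum(),np.percentile(Y[k],[2,50,98]).round(4) if k.sum() else '')
```

```text
1 -60 619 [ -9.  44. -60.] [ 12.  60. -50.]
1 -50 458 [ -9.  44. -50.] [ 12.  59. -40.]
1 -40 319 [ -9.  44. -40.] [ 12.  58. -30.]
1 -30 2 [ -6.  45. -30.] [  1.  45. -30.]
-1 -60 626 [ -8. -59. -60.] [ 12. -43. -50.]
-1 -50 450 [ -8. -58. -50.] [ 12. -43. -40.]
-1 -40 322 [ -8. -57. -40.] [ 12. -43. -30.]
w [512.8 293.9 307.1 204.1 -86.1] 71.7 16857 [239.9 149.7]
w sheet [539.3  -5.5 160.4  40.6  81.3] 15.6 2139 [ 71.2 153.7]
w sheet [653.   -5.5 159.8  41.4  82.9] 15.7 1839 [ 78.8 213.6]
w +y end 446 [0.1296 0.1359 0.1432]
w -y end 460 [-0.1455 -0.1378 -0.1319]
top [511.1 294.9 307.  205.7 -86.1] 68.2 3683 [155.4 206.4]
top sheet [651.7  -2.9 163.5  46.   80.9] 14.6 513 [245.  167.7]
top sheet [536.   -4.6 159.7  48.5  82. ] 14.8 525 [245.1 200.3]
top +y end 96 [0.1299 0.1367 0.1435]
top -y end 92 [-0.1454 -0.1384 -0.1314]
```

Run:
```python
from h import *
go([.506,.295,.12],181.9); go([.506,.295,.062],181.9)
```

```text
turn [-0.001 -0.001  0.028] = 1 x [-0.0009 -0.0009  0.0275] | then shift [ 0.0087 -0.0173  0.2112] = 4 x [ 0.0022 -0.0043  0.0528] | shift before turn [ 0.009  -0.0169  0.2113] [ 0.0022 -0.0042  0.0528]
turn [-0.001 -0.001  0.028] = 1 x [-0.0009 -0.0009  0.0275] | then shift [ 0.0087 -0.0173  0.2692] = 5 x [ 0.0017 -0.0035  0.0538] | shift before turn [ 0.0089 -0.0168  0.2693] [ 0.0018 -0.0034  0.0539]
```

Call:
servo_tool(translation=[[0.009,-0.017,0.053],[0,0,0.053],[0,0,0.053],[0,0,0.053],[0,0,0.03],[0,0,0.02],[0,0,0.008],[0,0,0]], turn=[[0,0,0.0275],[0,0,0],[0,0,0],[0,0,0],[0,0,0],[0,0,0],[0,0,0],[0,0,0]], grip=0.64, grip_force=5)

```text
clock: 5.2
tool_pos: [0.5061, 0.296, 0.0623]
eef_rot: [-0.011, 1.0, 0.0, 0.0]
contact_force: [0.5, -0.0, 0.5]
opening: 0.64
finger_force: 0.0
```

Run:
```python
from h import *
from plant import optics
st(); go([.506,.295,.062],181.9)
d=optics.snapshot("scene");np.savez("s1.npz",**d)
w=optics.snapshot("wrist")["img"]
a=cv2.resize(d["img"][60:180,270:430,::-1],(480,360));b=cv2.resize(w[120:384,100:420,::-1],(320,264))
cv2.imwrite("pics/s1.png",np.hstack([a,np.vstack([b,np.zeros((96,320,3),np.uint8)])]))
```

```text
t 5.2 p [0.5061 0.296  0.0623] head -178.73 z [ 5.e-04  4.e-04 -1.e+00] F [ 0.51 -0.01  0.5 ] open 56.3 ff 0.0 q [-0.13  1.   -0.89  1.78  1.    0.89  0.1 ]
turn [ 0.     0.001 -0.011] = 1 x [ 0.0004  0.0005 -0.011 ] | then shift [ 0.0002 -0.001   0.0003] = 1 x [ 0.0002 -0.001   0.0003] | shift before turn [ 0.0001 -0.001   0.0003] [ 0.0001 -0.001   0.0003]
```

View pics/s1.png

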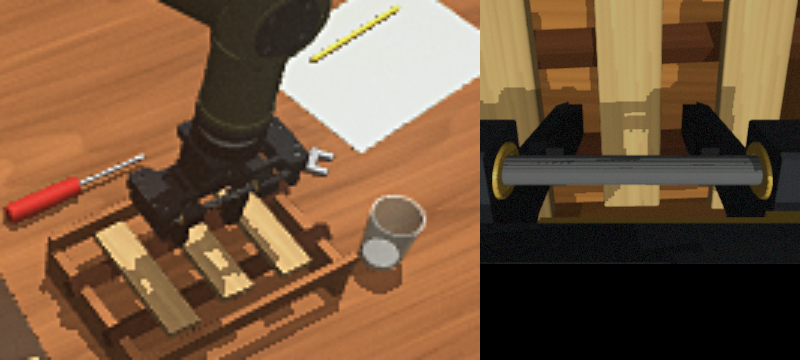

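The fingers straddle the middle board near its top. I'll close at low force to see whether the tips really reach it.

Call:
servo_tool(translation=[[0,-0.001,0],[0,0,0],[0,0,0],[0,0,0],[0,0,0],[0,0,0]], turn=[[0,0,-0.011],[0,0,0],[0,0,0],[0,0,0],[0,0,0],[0,0,0]], grip=0.3, grip_force=5)

```text
clock: 6.05
tool_pos: [0.5059, 0.2947, 0.0618]
eef_rot: [-0.017, 1.0, -0.0, -0.0]
contact_force: [0.6, 0.3, -0.1]
opening: 0.294
finger_force: 0.0
```

No contact: the opening went past 40 mm, so the tips end about 27 mm behind the reported TCP, as the pictures suggested. I'll reopen, go 27 mm deeper and close again.

Call:
servo_tool(translation=[[0,0,-0.004],[0,0,0],[0,0,0],[0,0,0],[0,0,0.009],[0,0,0.012],[0,0,0.007],[0,0,0.003],[0,0,0]], turn=[[0,0,0],[0,0,0],[0,0,0],[0,0,0],[0,0,0],[0,0,0],[0,0,0],[0,0,0],[0,0,0]], grip=0.64)

```text
clock: 7.18
tool_pos: [0.5057, 0.2947, 0.0346]
eef_rot: [-0.017, 1.0, -0.0, -0.0]
contact_force: [0.5, -0.3, 0.3]
opening: 0.637
finger_force: 0.0
```

Call:
servo_tool(translation=[[0,0,0],[0,0,0],[0,0,0],[0,0,0],[0,0,0],[0,0,0]], turn=[[0,0,0],[0,0,0],[0,0,0],[0,0,0],[0,0,0],[0,0,0]], grip=0.3, grip_force=5)

```text
clock: 7.92
tool_pos: [0.506, 0.2949, 0.0351]
eef_rot: [-0.017, 1.0, 0.0, 0.0]
contact_force: [-0.0, 1.1, 2.5]
opening: 0.45
finger_force: 5.0
```

The board is gripped at 0.45 (39.6 mm). Inside the box the gripper body would come close to the rim and lid, so I'll first release, look into the box from above and measure it properly.

Call:
servo_tool(translation=[[0,0,0],[0,0,0],[0,0,0],[0,0,-0.02],[0,0,-0.05],[0,0,-0.06],[0,0,-0.06],[0,0,-0.06],[0,0,-0.06]], turn=[[0,0,0],[0,0,0],[0,0,0],[0,0,0],[0,0,0],[0,0,0],[0,0,0],[0,0,0],[0,0,0]], grip=0.64)

```text
clock: 9.05
tool_pos: [0.505, 0.2948, 0.3484]
eef_rot: [-0.018, 1.0, 0.0, 0.0]
contact_force: [1.4, -0.0, 0.5]
opening: 0.641
finger_force: 0.0
```

Call:
servo_tool(translation=[[0,0,0],[0,0,0],[0,0,0],[0,0,0],[0,0,0],[0,0,0],[0,0,0],[0,0,0],[0,0,0],[0,0,0]], turn=[[0,0,0.167],[0,0,0.167],[0,0,0.167],[0,0,0.167],[0,0,0.167],[0,0,0.167],[0,0,0.167],[0,0,0.167],[0,0,0.167],[0,0,0.167]])

```text
clock: 10.3
tool_pos: [0.5049, 0.2953, 0.3462]
eef_rot: [0.731, 0.682, 0.001, -0.0]
contact_force: [-0.7, 0.3, -1.0]
opening: 0.644
finger_force: 0.0
```

Call:
servo_tool(translation=[[-0.059,0.004,0],[-0.059,0.004,0],[-0.059,0.004,0],[-0.059,0.004,0],[-0.059,0.004,0],[-0.059,0.004,0],[-0.059,0.004,0],[-0.059,0.004,0],[-0.059,0.004,0],[-0.059,0.004,0]], turn=[[0,0,0],[0,0,0],[0,0,0],[0,0,0],[0,0,0],[0,0,0],[0,0,0],[0,0,0],[0,0,0],[0,0,0]])

```text
clock: 11.55
tool_pos: [0.5071, -0.2975, 0.3465]
eef_rot: [0.729, 0.684, 0.001, 0.001]
contact_force: [0.8, -0.2, 0.6]
opening: 0.64
finger_force: 0.0
```

Run:
```python
from h import *
from plant import optics
st()
w=optics.snapshot("wrist");np.savez("w2.npz",**w);cv2.imwrite("pics/w2.png",cv2.resize(w["img"][:,:,::-1],(800,600)))
al=lambda I:I[...,2]>0
for b in blobs(w,(.4,.62,-.43,-.17),(.087,.1),al,200): print("rim",*b)
for b in blobs(w,(.44,.59,-.4,-.2),(.016,.04),al,200): print("pile",*b)
P=cloud(w).reshape(-1,3)
q=P[(P[:,0]>.57)&(P[:,0]<.68)&(abs(P[:,1]+.3)<.09)&(P[:,2]>.105)&(P[:,2]<.235)]
A=np.c_[q[:,1],q[:,2],np.ones(len(q))]; print(len(q),"lid x=ay+bz+c",np.linalg.lstsq(A,q[:,0],rcond=None)[0])
```

```text
t 11.55 p [ 0.5071 -0.2975  0.3465] head 86.34 z [ 2.e-03  4.e-04 -1.e+00] F [ 0.82 -0.21  0.59] open 56.3 ff 0.0 q [ 0.82  0.56 -0.65  1.47  0.34  1.23  0.07]
rim [ 512.9 -294.7  218.1  148.5   86.1] 94.5 2782 [257.7 146.7]
pile [ 512.9 -295.5  200.2  130.6   86.1] 28.6 698 [257.4 170.2]
pile [ 513.2 -294.9  160.2   39.7   85.9] 25.0 2059 [254.9 145.3]
5665 lid x=ay+bz+c [0.06769545 0.14005843 0.59238826]
```

View pics/w2.png

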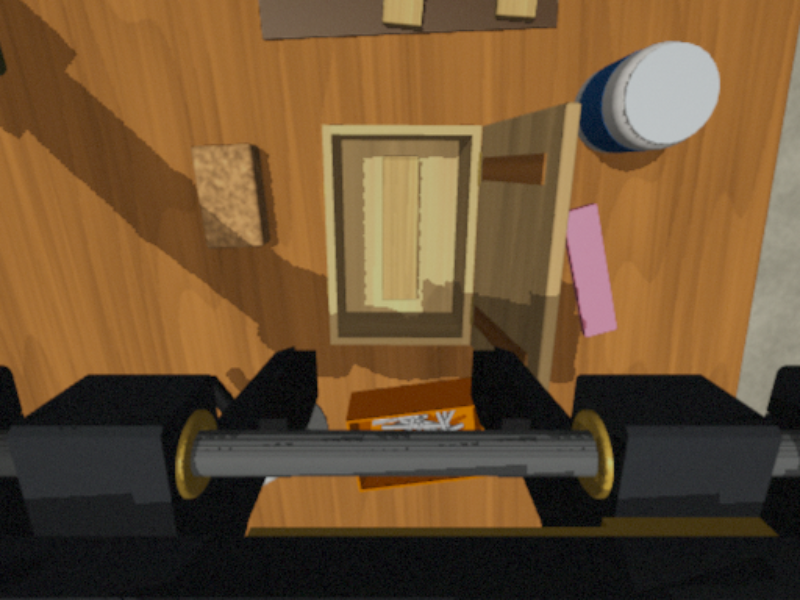

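The view shows the box with rim corners at about (322,127) and (480,127), the pile at (400,230), and the lid leaning back at (530,240). The finger blocks move inward with the fingers. I'll measure the gripper profile at this opening.

Run:
```python
from h import *
from plant import r,optics
s=r.get_state();R=Ro.from_quat(s["eef_rot"]).as_matrix()
ds={"w":load("w2.npz"),"scene":optics.snapshot("scene"),"top":optics.snapshot("top")}
for n,d in ds.items():
    T=((cloud(d).reshape(-1,3)-s["tool_pos"])@R*1000); T=T[(abs(T[:,0])<60)&(abs(T[:,1])<110)&(T[:,2]<0)&(T[:,2]>-160)]
    for a in range(-160,0,8):
        k=T[(T[:,2]>=a)&(T[:,2]<a+8)]
        if len(k)>5: print(n,a,len(k),"x",k[:,0].min().round(),k[:,0].max().round(),"y",np.percentile(k[:,1],[0,2,98,100]).round())
```

```text
w -144 6291 x 32.0 37.0 y [-48. -45.  47.  50.]
w -136 14615 x 32.0 37.0 y [-55. -49.  51.  56.]
w -128 9296 x 25.0 47.0 y [-59. -57.  58.  60.]
w -120 17193 x 17.0 47.0 y [-69. -58.  65.  72.]
w -112 7203 x 9.0 47.0 y [-78. -77.  78.  80.]
w -104 3401 x 2.0 47.0 y [-80. -78.  79.  80.]
w -96 579 x -1.0 44.0 y [-79. -78.  36.  80.]
w -88 523 x 0.0 24.0 y [-44. -43.  43.  45.]
w -80 1119 x 1.0 24.0 y [-45. -44.  44.  45.]
w -72 729 x 11.0 24.0 y [-45. -43.  44.  45.]
w -64 791 x 4.0 24.0 y [-44. -42.  43.  44.]
w -56 810 x 2.0 24.0 y [-43. -41.  42.  43.]
w -48 569 x 3.0 24.0 y [-42. -41.  41.  43.]
w -40 421 x 3.0 24.0 y [-41. -40.  40.  42.]
w -32 8 x 11.0 23.0 y [-36. -36.  35.  37.]
scene -160 44 x -20.0 23.0 y [-1.  5. 18. 19.]
scene -152 63 x -21.0 23.0 y [ 9.  9. 18. 18.]
scene -144 147 x -33.0 33.0 y [-8.  7. 92. 95.]
scene -136 558 x -35.0 33.0 y [ 8. 11. 94. 96.]
scene -128 98 x -35.0 34.0 y [-6. 21. 94. 94.]
scene -120 164 x -35.0 34.0 y [-53. -42.  93.  93.]
scene -112 121 x -34.0 33.0 y [-52. -38.  87.  88.]
scene -104 80 x -34.0 34.0 y [-78. -57.  87.  88.]
scene -96 35 x -34.0 33.0 y [-39. -38.  87.  87.]
scene -72 13 x -9.0 5.0 y [-31. -31. -27. -27.]
scene -64 14 x -9.0 6.0 y [-32. -32. -28. -28.]
scene -56 17 x -9.0 5.0 y [-31. -31. -28. -27.]
scene -48 7 x -11.0 4.0 y [-38. -38.  35.  43.]
scene -40 12 x -9.0 10.0 y [41. 41. 44. 44.]
top -152 6 x 19.0 26.0 y [-43. -43. -41. -41.]
top -144 309 x -12.0 40.0 y [-96. -94.  89.  91.]
top -136 290 x -12.0 40.0 y [-96. -95.  90.  92.]
top -128 41 x -11.0 40.0 y [-96. -94.  87.  89.]
top -120 194 x -14.0 39.0 y [-94. -62.  56.  80.]
top -112 100 x -12.0 40.0 y [-86. -81.  64.  76.]
top -104 9 x 36.0 39.0 y [-88. -84.  80.  80.]
```

Call:
servo_tool(translation=[[0,0,0.05],[0,0,0.05],[0,0,0.05],[0,0.03,0],[0,0.025,0],[0,0.012,0],[0,0.008,0],[0,0.005,0],[0,0.004,0],[0,0,0]], turn=[[0,0,0],[0,0,0],[0,0,0],[0,0,0],[0,0,0],[0,0,0],[0,0,0],[0,0,0],[0,0,0],[0,0,0]], grip=0)

```text
clock: 12.95
tool_pos: [0.5909, -0.3022, 0.195]
eef_rot: [0.73, 0.684, -0.0, -0.0]
contact_force: [0.2, 0.4, 0.1]
opening: 0.01
finger_force: 0.0
```

Call:
servo_tool(translation=[[0,0.003,0],[0,0.003,0],[0,0.003,0],[0,0,0]], turn=[[0,0,0],[0,0,0],[0,0,0],[0,0,0]])

```text
clock: 13.45
tool_pos: [0.6002, -0.3028, 0.1948]
eef_rot: [0.73, 0.684, -0.0, 0.0]
contact_force: [-2.0, -0.1, -0.5]
opening: 0.008
finger_force: 0.6
```

Contact at about 2 N. Continuing gently.

Call:
servo_tool(translation=[[0,0.003,0],[0,0.003,0],[0,0.003,0],[0,0,0]], turn=[[0,0,0],[0,0,0],[0,0,0],[0,0,0]])

```text
clock: 13.95
tool_pos: [0.6097, -0.3033, 0.1951]
eef_rot: [0.73, 0.684, 0.0, 0.0]
contact_force: [0.5, -0.6, 0.3]
opening: 0.007
finger_force: 0.3
```

Run:
```python
from h import *
st()
```

```text
t 13.95 p [ 0.6097 -0.3033  0.1951] head 86.25 z [ 1.2e-03 -1.0e-04 -1.0e+00] F [ 0.48 -0.58  0.3 ] open 0.6 ff 0.3 q [ 0.67  0.83 -0.56  1.38  0.47  1.06 -0.04]
```

Call:
servo_tool(translation=[[0,0.004,0],[0,0.004,0],[0,0.004,0],[0,0,0]], turn=[[0,0,0],[0,0,0],[0,0,0],[0,0,0]])

```text
clock: 14.45
tool_pos: [0.6115, -0.3036, 0.195]
eef_rot: [0.73, 0.683, -0.007, -0.007]
contact_force: [-24.2, 4.5, 15.8]
opening: 0.005
finger_force: 14.1
```

```bash
cat >> h.py <<'E'
def lid(w):
    P=cloud(w).reshape(-1,3); c=np.radians(86.1); ex=np.array([np.sin(c),-np.cos(c)])
    X=(P[:,:2]-[.513,-.295])@ex; Y=(P[:,:2]-[.513,-.295])@np.array([np.cos(c),np.sin(c)])
    k=(X>.06)&(X<.2)&(abs(Y)<.1)&(P[:,2]>.11)&(P[:,2]<.235); A=np.c_[P[k,2]-.094,np.ones(k.sum())]
    m,*_=np.linalg.lstsq(A,X[k],rcond=None); print("lid lean",m[0].round(3),"x at hinge",m[1].round(4),k.sum())
E
python3 - <<'E'
from h import *
from plant import optics
st(); lid(load("top0.npz")); lid(optics.snapshot("top"))
E
```

```text
t 14.45 p [ 0.6115 -0.3036  0.195 ] head 86.21 z [-0.0205  0.001  -0.9998] F [-24.19   4.48  15.77] open 0.5 ff 14.1 q [ 0.66  0.84 -0.56  1.35  0.46  1.1  -0.04]
lid lean 0.141 x at hinge 0.071 764
lid lean 0.292 x at hinge 0.071 579
```

The lid's stop is reached at a lean of about 0.29 rad. I'll back off straight away and go back for the first board.

Call:
servo_tool(translation=[[0,-0.015,0],[0,-0.025,0],[0,-0.025,-0.03],[0,0,-0.06],[0,0,-0.06],[0,0,0]], turn=[[0,0,0],[0,0,0],[0,0,0],[0,0,0],[0,0,0],[0,0,0]], grip=0.64)

```text
clock: 15.25
tool_pos: [0.5602, -0.2999, 0.3512]
eef_rot: [0.73, 0.684, 0.003, 0.006]
contact_force: [-0.2, 0.8, -0.5]
opening: 0.636
finger_force: 0.0
```

Run:
```python
from h import *
from plant import optics
st(); lid(optics.snapshot("top")); go([.506,.295,.33],181.9)
R=target(86.2);print(R.inv().apply(np.array([.506,.295,.33])-[.548,-.305,.345])/10)
```

```text
t 15.25 p [ 0.5602 -0.2999  0.3512] head 86.24 z [ 0.0131 -0.0038 -0.9999] F [-0.22  0.77 -0.48] open 56.0 ff 0.0 q [ 0.74  0.62 -0.63  1.32  0.36  1.3   0.05]
lid lean 0.292 x at hinge 0.0709 770
turn [ 0.004  0.007 -1.669] = 10 x [ 0.0004  0.0007 -0.1669] | then shift [0.0326 0.5962 0.018 ] = 10 x [0.0033 0.0596 0.0018] | shift before turn [ 0.5902 -0.0912  0.0163] [ 0.059  -0.0091  0.0016]
[ 0.05958974 -0.0081672   0.0015    ]
```

Call:
servo_tool(translation=[[0.059,-0.009,0.0016],[0.059,-0.009,0.0016],[0.059,-0.009,0.0016],[0.059,-0.009,0.0016],[0.059,-0.009,0.0016],[0.059,-0.009,0.0016],[0.059,-0.009,0.0016],[0.059,-0.009,0.0016],[0.059,-0.009,0.0016],[0.059,-0.009,0.0016]], turn=[[0,0,0],[0,0,0],[0,0,0],[0,0,0],[0,0,0],[0,0,0],[0,0,0],[0,0,0],[0,0,0],[0,0,0]])

```text
clock: 16.55
tool_pos: [0.5044, 0.2964, 0.3275]
eef_rot: [0.73, 0.684, -0.001, -0.0]
contact_force: [0.7, -0.3, -0.4]
opening: 0.636
finger_force: 0.0
```

Call:
servo_tool(translation=[[0,0,0],[0,0,0],[0,0,0],[0,0,0],[0,0,0],[0,0,0],[0,0,0],[0,0,0],[0,0,0],[0,0,0]], turn=[[0,0,-0.167],[0,0,-0.167],[0,0,-0.167],[0,0,-0.167],[0,0,-0.167],[0,0,-0.167],[0,0,-0.167],[0,0,-0.167],[0,0,-0.167],[0,0,-0.167]])

```text
clock: 17.8
tool_pos: [0.5046, 0.2946, 0.3275]
eef_rot: [-0.02, 1.0, -0.0, -0.001]
contact_force: [-0.5, -0.5, -0.2]
opening: 0.641
finger_force: 0.0
```

Call:
servo_tool(translation=[[0,0,0.055],[0,0,0.055],[0,0,0.055],[0,0,0]], turn=[[0,0,0],[0,0,0],[0,0,0],[0,0,0]])

```text
clock: 18.3
tool_pos: [0.5025, 0.2921, 0.1594]
eef_rot: [-0.017, 1.0, -0.003, -0.004]
contact_force: [0.4, 0.2, -0.1]
opening: 0.642
finger_force: 0.0
```

Run:
```python
from h import *
st(); go([.506,.295,.037],181.9)
```

```text
t 18.3 p [0.5025 0.2921 0.1594] head -178.01 z [-0.0076 -0.0058 -1.    ] F [ 0.4   0.23 -0.1 ] open 56.5 ff 0.0 q [-0.09  0.87 -0.97  1.72  0.82  1.03  0.24]
turn [-0.006 -0.008  0.002] = 1 x [-0.0056 -0.0078  0.0016] | then shift [-0.0035  0.0028  0.1224] = 3 x [-0.0012  0.0009  0.0408] | shift before turn [-0.0045  0.0035  0.1224] [-0.0015  0.0012  0.0408]
```

Call:
servo_tool(translation=[[-0.0035,0.003,0.04],[0,0,0.04],[0,0,0.025],[0,0,0.012],[0,0,0.005],[0,0,0],[0,0,0]], turn=[[-0.006,-0.008,0.002],[0,0,0],[0,0,0],[0,0,0],[0,0,0],[0,0,0],[0,0,0]])

```text
clock: 19.18
tool_pos: [0.5094, 0.2989, 0.043]
eef_rot: [-0.016, 1.0, 0.004, 0.005]
contact_force: [0.6, 0.9, 0.2]
opening: 0.64
finger_force: 0.0
```

Call:
servo_tool(translation=[[0,0,0],[0,0,0],[0,0,0],[0,0,0],[0,0,0]], turn=[[0,0,0],[0,0,0],[0,0,0],[0,0,0],[0,0,0]], grip=0.3, grip_force=8)

```text
clock: 19.8
tool_pos: [0.5094, 0.2984, 0.0425]
eef_rot: [-0.016, 1.0, 0.003, 0.004]
contact_force: [0.3, -1.3, 6.6]
opening: 0.301
finger_force: 2.9
```

Run:
```python
from h import *
st()
```

```text
t 19.8 p [0.5094 0.2984 0.0425] head -178.2 z [ 0.0089  0.0061 -0.9999] F [ 0.34 -1.33  6.58] open 26.5 ff 2.9 q [-0.15  1.02 -0.85  1.78  1.03  0.84  0.09]
```

The fingers closed on the board top, which confirms the tips sit 30 mm behind the reported TCP. The reading had been taken while the arm was still settling. I'll open, rise, settle and correct.

Call:
servo_tool(translation=[[0,0,-0.01],[0,0,-0.01],[0,0,0],[0,0,0],[0,0,0],[0,0,0]], turn=[[0,0,0],[0,0,0],[0,0,0],[0,0,0],[0,0,0],[0,0,0]], grip=0.64)

```text
clock: 20.55
tool_pos: [0.5086, 0.2981, 0.0616]
eef_rot: [-0.016, 1.0, 0.003, 0.004]
contact_force: [0.1, 0.5, -0.2]
opening: 0.638
finger_force: 0.0
```

Run:
```python
from h import *
from plant import optics
st(); go([.506,.295,.037],181.9)
d=optics.snapshot("top"); al=lambda I:I[...,2]>120
for b in blobs(d,(.4,.62,.15,.45),(.062,.09),al,100): print(*b)
```

```text
t 20.55 p [0.5086 0.2981 0.0616] head -178.18 z [ 0.0074  0.0059 -1.    ] F [ 0.14  0.52 -0.19] open 56.1 ff 0.0 q [-0.14  0.99 -0.87  1.78  0.99  0.87  0.11]
turn [ 0.006  0.008 -0.001] = 1 x [ 0.0057  0.0076 -0.0014] | then shift [ 0.0027 -0.003   0.0246] = 1 x [ 0.0027 -0.003   0.0246] | shift before turn [ 0.0029 -0.0032  0.0246] [ 0.0029 -0.0032  0.0246]
[4.532e+02 3.724e+02 5.280e+01 3.890e+01 4.000e-01] 71.5 175 [130.7 223.9]
[452.3 297.1  56.5  37.9   1.4] 71.1 206 [153.5 223.4]
[412.9 298.  264.5   8.4 -86.2] 71.5 191 [150.7 235.5]
```

Call:
servo_tool(translation=[[0.003,-0.003,0.01],[0,0,0.01],[0,0,0.0055],[0,0,0],[0,0,0]], turn=[[0.006,0.008,0],[0,0,0],[0,0,0],[0,0,0],[0,0,0]])

```text
clock: 21.22
tool_pos: [0.506, 0.2955, 0.0365]
eef_rot: [-0.016, 1.0, 0.0, 0.0]
contact_force: [0.6, 0.3, -0.5]
opening: 0.639
finger_force: 0.0
```

Call:
servo_tool(translation=[[0,0,0],[0,0,0],[0,0,0],[0,0,0],[0,0,0]], turn=[[0,0,0],[0,0,0],[0,0,0],[0,0,0],[0,0,0]], grip=0.3, grip_force=8)

```text
clock: 21.85
tool_pos: [0.5061, 0.2955, 0.0366]
eef_rot: [-0.016, 1.0, 0.0, 0.0]
contact_force: [-0.4, 1.0, 1.3]
opening: 0.454
finger_force: 8.0
```

Run:
```python
from h import *
st()
```

```text
t 21.85 p [0.5061 0.2955 0.0366] head -178.18 z [ 4.e-04  5.e-04 -1.e+00] F [-0.37  0.95  1.27] open 39.9 ff 8.0 q [-0.15  1.02 -0.84  1.79  1.03  0.84  0.09]
```

```bash
cat >> h.py <<'E'
BY=86.0; EX=np.array([np.sin(np.radians(BY)),-np.cos(np.radians(BY)),0])
def over_box(off,zu,phi,under=.0237,pile=(.513,-.295)):
    """tool pose so that the held board's underside centre is at box-x offset off, height zu, tilted phi"""
    Rt=target(BY,-phi); U=np.array([*pile,zu])+off*EX
    return U+under*Rt.apply([0,0,1])
E
python3 - <<'E'
from h import *
p=over_box(-.015,.13,2.5); print(p)
R=target(86.1); d=R.inv().apply(np.array([p[0],p[1],.33])-[.506,.2955,.33]); print(d,d/10)
print(target(0,-2.5).apply([0,0,1]), over_box(-.015,.026,2.5))
E
```

```text
[ 0.4990678  -0.29402577  0.10632256]
[-0.58863208  0.03318062  0.        ] [-0.05886321  0.00331806  0.        ]
[ 0.         -0.04361939 -0.99904822] [ 0.4990678  -0.29402577  0.00232256]
```

Call:
servo_tool(translation=[[0,0,-0.01],[0,0,-0.03],[0,0,-0.05],[0,0,-0.06],[0,0,-0.06],[0,0,-0.06],[0,0,-0.024],[0,0,0]], turn=[[0,0,0],[0,0,0],[0,0,0],[0,0,0],[0,0,0],[0,0,0],[0,0,0],[0,0,0]])

```text
clock: 22.85
tool_pos: [0.5061, 0.2959, 0.3324]
eef_rot: [-0.016, 1.0, 0.001, 0.001]
contact_force: [-0.5, -0.1, -1.0]
opening: 0.457
finger_force: 8.0
```

Call:
servo_tool(translation=[[0,0,0],[0,0,0],[0,0,0],[0,0,0],[0,0,0],[0,0,0],[0,0,0],[0,0,0],[0,0,0],[0,0,0]], turn=[[0,0,0.167],[0,0,0.167],[0,0,0.167],[0,0,0.167],[0,0,0.167],[0,0,0.167],[0,0,0.167],[0,0,0.167],[0,0,0.167],[0,0,0.167]])

```text
clock: 24.1
tool_pos: [0.505, 0.294, 0.3281]
eef_rot: [0.732, 0.681, -0.002, -0.0]
contact_force: [-0.4, -0.4, 0.3]
opening: 0.452
finger_force: 8.0
```

Call:
servo_tool(translation=[[-0.059,0.003,0],[-0.059,0.003,0],[-0.059,0.003,0],[-0.059,0.003,0],[-0.059,0.003,0],[-0.059,0.003,0],[-0.059,0.003,0],[-0.059,0.003,0],[-0.059,0.003,0],[-0.059,0.003,0]], turn=[[0,0,0],[0,0,0],[0,0,0],[0,0,0],[0,0,0],[0,0,0],[0,0,0],[0,0,0],[0,0,0],[0,0,0]])

```text
clock: 25.35
tool_pos: [0.4943, -0.2972, 0.3284]
eef_rot: [0.731, 0.683, -0.001, -0.002]
contact_force: [0.9, -0.2, -1.0]
opening: 0.457
finger_force: 8.0
```

Call:
servo_tool(translation=[[0,0,0.055],[0,0,0.055],[0,0,0.055],[0,0,0.04],[0,0,0],[0,0,0],[0,0,0]], turn=[[-0.0436,0,0],[0,0,0],[0,0,0],[0,0,0],[0,0,0],[0,0,0],[0,0,0]])

```text
clock: 26.22
tool_pos: [0.5036, -0.2963, 0.1273]
eef_rot: [0.73, 0.683, 0.015, 0.017]
contact_force: [-0.1, -0.3, -0.1]
opening: 0.455
finger_force: 8.0
```

Run:
```python
from h import *
st(); go(over_box(-.015,.06,2.5),BY,-2.5);go(over_box(-.015,.026,2.5),BY,-2.5)
```

```text
t 26.23 p [ 0.5036 -0.2963  0.1273] head 86.12 z [ 0.0462 -0.0043 -0.9989] F [-0.08 -0.26 -0.11] open 40.1 ff 8.0 q [ 0.75  0.76 -0.49  1.8   0.54  0.66 -0.11]
turn [0.003 0.001 0.002] = 1 x [0.0028 0.0011 0.0021] | then shift [ 0.002  -0.0087  0.0907] = 2 x [ 0.001  -0.0043  0.0453] | shift before turn [ 0.0021 -0.0089  0.0906] [ 0.0011 -0.0045  0.0453]
turn [0.003 0.001 0.002] = 1 x [0.0028 0.0011 0.0021] | then shift [ 0.002  -0.0101  0.1246] = 3 x [ 0.0007 -0.0034  0.0415] | shift before turn [ 0.0021 -0.0105  0.1246] [ 0.0007 -0.0035  0.0415]
```

Call:
servo_tool(translation=[[0.002,-0.009,0.03],[0,0,0.03],[0,0,0.02],[0,0,0.011],[0,0,0],[0,0,0]], turn=[[0.003,0.001,0.002],[0,0,0],[0,0,0],[0,0,0],[0,0,0],[0,0,0]])

```text
clock: 26.98
tool_pos: [0.4983, -0.2939, 0.0353]
eef_rot: [0.731, 0.682, 0.015, 0.015]
contact_force: [-0.2, -0.6, -0.8]
opening: 0.45
finger_force: 8.0
```

Run:
```python
from h import *
from plant import optics
st(); go(over_box(-.015,.027,2.5),BY,-2.5)
d=optics.snapshot("scene"); lid(optics.snapshot("top"))
cv2.imwrite("pics/s2.png",cv2.resize(d["img"][100:260,80:280,::-1],(750,600)))
```

```text
t 26.98 p [ 0.4983 -0.2939  0.0353] head 86.01 z [ 0.0423 -0.0026 -0.9991] F [-0.21 -0.59 -0.76] open 39.6 ff 8.0 q [ 0.68  0.89 -0.37  1.87  0.65  0.46 -0.21]
turn [-0.001 -0.     0.   ] = 1 x [-0.0012 -0.0004  0.0002] | then shift [-0.0001 -0.0006  0.032 ] = 1 x [-0.0001 -0.0006  0.032 ] | shift before turn [-0.0001 -0.0006  0.032 ] [-0.0001 -0.0006  0.032 ]
lid lean 0.305 x at hinge 0.0681 1232
```

View pics/s2.png

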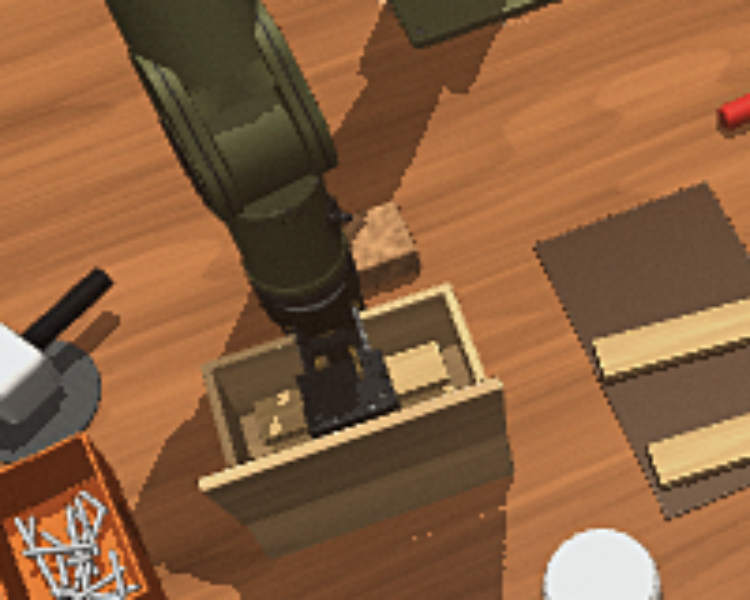

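The board is inside the box above the pile and the lid is untouched. Descending slowly and checking the force.

Call:
servo_tool(translation=[[0,0,0.012],[0,0,0.008],[0,0,0.004],[0,0,0],[0,0,0]], turn=[[0,0,0],[0,0,0],[0,0,0],[0,0,0],[0,0,0]])

```text
clock: 27.7
tool_pos: [0.4986, -0.2936, 0.0103]
eef_rot: [0.731, 0.682, 0.014, 0.015]
contact_force: [-0.1, 0.8, -0.8]
opening: 0.452
finger_force: 8.0
```

Call:
servo_tool(translation=[[0,0,0.002],[0,0,0.002],[0,0,0.002],[0,0,0],[0,0,0]], turn=[[0,0,0],[0,0,0],[0,0,0],[0,0,0],[0,0,0]])

```text
clock: 28.32
tool_pos: [0.4988, -0.2938, 0.0061]
eef_rot: [0.731, 0.682, 0.014, 0.015]
contact_force: [-2.0, 1.4, 17.0]
opening: 0.45
finger_force: 15.5
```

Run:
```python
from h import *
st(); go(over_box(-.015,.026,2.5),BY,-2.5)
```

```text
t 28.32 p [ 0.4988 -0.2938  0.0061] head 86.01 z [ 0.0407 -0.0033 -0.9992] F [-1.96  1.39 17.  ] open 39.6 ff 15.5 q [ 0.65  0.94 -0.33  1.87  0.68  0.4  -0.24]
turn [-0.003  0.     0.   ] = 1 x [-0.0027  0.0005  0.0002] | then shift [-0.0002  0.0001  0.0038] = 1 x [-0.0002  0.0001  0.0038] | shift before turn [-0.0002  0.0001  0.0038] [-0.0002  0.0001  0.0038]
```

Call:
servo_tool(translation=[[0,0,-0.002],[0,0,0],[0,0,0]], turn=[[0,0,0],[0,0,0],[0,0,0]])

```text
clock: 28.7
tool_pos: [0.4988, -0.2937, 0.0063]
eef_rot: [0.731, 0.682, 0.014, 0.015]
contact_force: [0.3, -0.9, 3.2]
opening: 0.457
finger_force: 10.1
```

Run:
```python
from h import *
from plant import optics,r
st(); print(r.get_state()["moment"])
d=optics.snapshot("scene"); t=optics.snapshot("top"); w=optics.snapshot("wrist")
np.savez("w3.npz",**w)
lid(t)
a=cv2.resize(w["img"][:,:,::-1],(480,360)); b=cv2.resize(t["img"][160:240,290:380,::-1],(320,360),interpolation=cv2.INTER_CUBIC)
cv2.imwrite("pics/c3.png",np.hstack([a,b]))
```

```text
t 28.7 p [ 0.4988 -0.2937  0.0063] head 86.02 z [ 0.0408 -0.002  -0.9992] F [ 0.3  -0.9   3.19] open 40.2 ff 10.1 q [ 0.66  0.94 -0.33  1.87  0.68  0.41 -0.24]
[-0.03800674  0.20844631  0.03977421]
lid lean 0.321 x at hinge 0.0673 1246
```

View pics/c3.png

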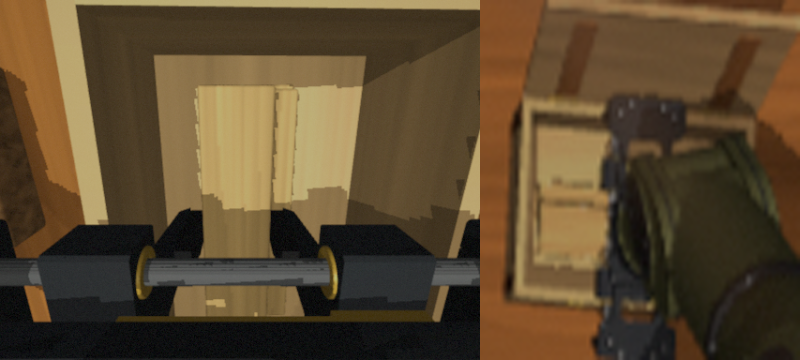

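```bash
cat >> h.py <<'E'
def boxpts(d):
    P=cloud(d).reshape(-1,3); q=P-[.513,-.295,0]; EY=np.array([np.cos(np.radians(BY)),np.sin(np.radians(BY)),0])
    return np.c_[q@EX,q@EY,P[:,2]]*1000
E
python3 - <<'E'
from h import *
w=load("w3.npz");B=boxpts(w)
for y in range(0,100,10):
    k=(B[:,1]>y)&(B[:,1]<y+10)&(abs(B[:,0])<62)&(B[:,2]<70)
    print(y,[(x,np.median(B[k&(B[:,0]>=x)&(B[:,0]<x+6),2]).round(1)) for x in range(-48,36,6) if (k&(B[:,0]>=x)&(B[:,0]<x+6)).sum()>5])
E
```

```text
0 [(-48, np.float64(8.9)), (-42, np.float64(55.5)), (-36, np.float64(41.5)), (-30, np.float64(41.8)), (-24, np.float64(42.0)), (-18, np.float64(42.3)), (-12, np.float64(42.4)), (-6, np.float64(42.8)), (0, np.float64(53.8)), (6, np.float64(25.4)), (12, np.float64(25.1)), (18, np.float64(24.7)), (24, np.float64(8.7)), (30, np.float64(8.7))]
10 [(-48, np.float64(49.8)), (-42, np.float64(49.0)), (-36, np.float64(41.5)), (-30, np.float64(41.9)), (-24, np.float64(42.1)), (-18, np.float64(42.4)), (-12, np.float64(42.6)), (-6, np.float64(42.9)), (0, np.float64(44.0)), (6, np.float64(50.0)), (12, np.float64(50.1)), (18, np.float64(25.1)), (24, np.float64(8.6)), (30, np.float64(8.6))]
20 [(-48, np.float64(8.6)), (-42, np.float64(8.9)), (-36, np.float64(41.4)), (-30, np.float64(41.9)), (-24, np.float64(42.1)), (-18, np.float64(42.3)), (-12, np.float64(42.5)), (-6, np.float64(42.8)), (0, np.float64(42.9)), (6, np.float64(25.1)), (12, np.float64(25.2)), (18, np.float64(25.0)), (24, np.float64(8.7)), (30, np.float64(8.6))]
30 [(-48, np.float64(8.9)), (-42, np.float64(8.9)), (-36, np.float64(41.5))
[... 1605 characters left out ...]
, (30, np.float64(8.7))]
80 [(-48, np.float64(8.6)), (-42, np.float64(8.6)), (-36, np.float64(8.9)), (-30, np.float64(8.9)), (-24, np.float64(9.0)), (-18, np.float64(8.9)), (-12, np.float64(9.0)), (-6, np.float64(9.0)), (0, np.float64(8.9)), (6, np.float64(9.1)), (12, np.float64(9.0)), (18, np.float64(8.7)), (24, np.float64(8.6)), (30, np.float64(8.6))]
90 [(-48, np.float64(31.9)), (-42, np.float64(33.0)), (-36, np.float64(32.5)), (-30, np.float64(32.7)), (-24, np.float64(30.6)), (-18, np.float64(33.1)), (-12, np.float64(30.5)), (-6, np.float64(33.6)), (0, np.float64(31.1)), (6, np.float64(30.5)), (12, np.float64(29.0)), (18, np.float64(30.6)), (24, np.float64(30.1)), (30, np.float64(29.0))]
```

The depth shows the board underside at about 30 mm and the pile at 25 mm. The 17 N was therefore the gripper body meeting the front rim, not the board touching the pile. I need a shallower grip with the tips only 3 mm below the board top, and less tilt. The board goes back on its rack place to be regripped.

Call:
servo_tool(translation=[[0,0,-0.02],[0,0,-0.05],[0,0,-0.06],[0,0,-0.06],[0,0,-0.06],[0,0,-0.06],[0,0,-0.015],[0,0,0],[0,0,0],[0,0,0]], turn=[[0,0,0],[0,0,0],[0,0,0],[0,0,0],[0,0,0],[0,0,0],[0,0,0],[0.043,0,0],[0,0,0],[0,0,0]])

```text
clock: 30.1
tool_pos: [0.4848, -0.2928, 0.3296]
eef_rot: [0.731, 0.682, -0.001, -0.002]
contact_force: [-0.6, 0.2, -0.9]
opening: 0.455
finger_force: 8.0
```

Run:
```python
from h import *
st(); go([.5061,.2955,.33],181.8)
```

```text
t 30.1 p [ 0.4848 -0.2928  0.3296] head 86.04 z [-0.0042  0.0023 -1.    ] F [-0.57  0.2  -0.88] open 40.1 ff 8.0 q [ 0.84  0.54 -0.64  1.55  0.34  1.17  0.06]
turn [-0.002 -0.005 -1.671] = 10 x [-0.0002 -0.0005 -0.1671] | then shift [-3.980e-02  5.873e-01 -4.000e-04] = 10 x [-0.004   0.0587 -0.    ] | shift before turn [ 0.5883 -0.0194  0.0008] [ 0.0588 -0.0019  0.0001]
```

Call:
servo_tool(translation=[[0.0588,-0.0019,0],[0.0588,-0.0019,0],[0.0588,-0.0019,0],[0.0588,-0.0019,0],[0.0588,-0.0019,0],[0.0588,-0.0019,0],[0.0588,-0.0019,0],[0.0588,-0.0019,0],[0.0588,-0.0019,0],[0.0588,-0.0019,0]], turn=[[0,0,0],[0,0,0],[0,0,0],[0,0,0],[0,0,0],[0,0,0],[0,0,0],[0,0,0],[0,0,0],[0,0,0]])

```text
clock: 31.35
tool_pos: [0.5071, 0.2961, 0.3308]
eef_rot: [0.731, 0.682, -0.001, -0.001]
contact_force: [0.6, 0.5, -0.9]
opening: 0.456
finger_force: 8.0
```

Call:
servo_tool(translation=[[0,0,0],[0,0,0],[0,0,0],[0,0,0],[0,0,0],[0,0,0],[0,0,0],[0,0,0],[0,0,0],[0,0,0]], turn=[[0,0,-0.167],[0,0,-0.167],[0,0,-0.167],[0,0,-0.167],[0,0,-0.167],[0,0,-0.167],[0,0,-0.167],[0,0,-0.167],[0,0,-0.167],[0,0,-0.167]])

```text
clock: 32.6
tool_pos: [0.5072, 0.2943, 0.3308]
eef_rot: [-0.018, 1.0, 0.0, -0.002]
contact_force: [-0.8, -0.4, -0.4]
opening: 0.454
finger_force: 8.0
```

Call:
servo_tool(translation=[[0,0,0.05],[0,0,0.06],[0,0,0.06],[0,0,0.05],[0,0,0],[0,0,0],[0,0,0]], turn=[[0,0,0],[0,0,0],[0,0,0],[0,0,0],[0,0,0],[0,0,0],[0,0,0]])

```text
clock: 33.48
tool_pos: [0.5079, 0.2965, 0.1141]
eef_rot: [-0.015, 1.0, 0.002, 0.0]
contact_force: [-0.2, 0.2, -0.0]
opening: 0.452
finger_force: 8.0
```

Run:
```python
from h import *
st(); go([.5061,.2955,.038],181.8)
```

```text
t 33.48 p [0.5079 0.2965 0.1141] head -178.31 z [ 9.e-04  4.e-03 -1.e+00] F [-0.16  0.2  -0.  ] open 39.7 ff 8.0 q [-0.11  0.93 -0.94  1.75  0.9   0.96  0.18]
turn [ 0.004  0.001 -0.002] = 1 x [ 0.004   0.001  -0.0019] | then shift [ 0.0018 -0.001   0.0761] = 2 x [ 0.0009 -0.0005  0.038 ] | shift before turn [ 0.0019 -0.0013  0.0761] [ 0.001  -0.0006  0.038 ]
```

Call:
servo_tool(translation=[[0.002,-0.001,0.03],[0,0,0.025],[0,0,0.012],[0,0,0.006],[0,0,0.002],[0,0,0.002],[0,0,0],[0,0,0],[0,0,0]], turn=[[0.004,0.001,-0.002],[0,0,0],[0,0,0],[0,0,0],[0,0,0],[0,0,0],[0,0,0],[0,0,0],[0,0,0]])

```text
clock: 34.6
tool_pos: [0.5052, 0.2946, 0.0363]
eef_rot: [-0.016, 1.0, -0.001, -0.001]
contact_force: [-1.0, -2.2, 7.0]
opening: 0.453
finger_force: 8.0
```

Call:
servo_tool(translation=[[0,0,0],[0,0,0],[0,0,0],[0,0,-0.0022],[0,0,0],[0,0,0],[0,0,0]], turn=[[0,0,0],[0,0,0],[0,0,0],[0,0,0],[0,0,0],[0,0,0],[0,0,0]], grip=0.55)

```text
clock: 35.48
tool_pos: [0.5046, 0.294, 0.0368]
eef_rot: [-0.016, 1.0, -0.001, -0.002]
contact_force: [0.2, 0.6, 0.5]
opening: 0.548
finger_force: 0.0
```

Run:
```python
from h import *
st(); go([.5061,.2955,.0395],181.8)
```

```text
t 35.48 p [0.5046 0.294  0.0368] head -178.18 z [-0.0032 -0.0029 -1.    ] F [0.21 0.64 0.46] open 48.2 ff 0.0 q [-0.15  1.03 -0.85  1.79  1.03  0.85  0.08]
turn [-0.003 -0.003  0.   ] = 1 x [-0.0028 -0.0033  0.0003] | then shift [-0.0015  0.0014 -0.0027] = 1 x [-0.0015  0.0014 -0.0027] | shift before turn [-0.0015  0.0014 -0.0027] [-0.0015  0.0014 -0.0027]
```

Call:
servo_tool(translation=[[-0.0015,0.0012,-0.0027],[0,0,0],[0,0,0],[0,0,0]], turn=[[-0.003,-0.003,0],[0,0,0],[0,0,0],[0,0,0]])

```text
clock: 35.98
tool_pos: [0.5061, 0.2953, 0.0395]
eef_rot: [-0.016, 1.0, 0.0, -0.0]
contact_force: [-0.1, -0.9, -0.8]
opening: 0.556
finger_force: 0.0
```

Run:
```python
from h import *
from plant import optics
st(); w=optics.snapshot("wrist")
wood=lambda I:(I[...,2]>110)
for b in blobs(w,(.2,.75,.15,.45),(.066,.085),wood,600): print(*b)
```

```text
t 35.98 p [0.5061 0.2953 0.0395] head -178.18 z [-3.e-04  2.e-04 -1.e+00] F [-0.06 -0.92 -0.83] open 48.9 ff 0.0 q [-0.15  1.02 -0.85  1.79  1.03  0.85  0.09]
[415.6 293.6 245.9   9.9 -86.1] 72.6 10985 [256.8  67.5]
[476.4 294.3 103.4  40.    1.8] 72.6 13811 [250.3 177.6]
[464.4 372.2  75.8  40.3   1.6] 72.6 10592 [400.2 166.2]
[474.1 214.1  66.4  40.7   2. ] 72.7 9074 [ 98.6 176. ]
[560.4 296.9  40.   25.3 -88.2] 72.8 2040 [250.6 320.5]
```

Call:
servo_tool(translation=[[0.0014,0,0],[0,0,0],[0,0,0]], turn=[[0,0,0],[0,0,0],[0,0,0]])

```text
clock: 36.4
tool_pos: [0.5047, 0.2952, 0.0395]
eef_rot: [-0.016, 1.0, 0.0, -0.0]
contact_force: [-0.8, -0.5, 0.5]
opening: 0.548
finger_force: 0.0
```

Call:
servo_tool(translation=[[0,0,0],[0,0,0],[0,0,0],[0,0,0],[0,0,-0.003],[0,0,0],[0,0,0]], turn=[[0,0,0],[0,0,0],[0,0,0],[0,0,0],[0,0,0],[0,0,0],[0,0,0]], grip=0.3, grip_force=10)

```text
clock: 37.28
tool_pos: [0.5047, 0.2952, 0.0426]
eef_rot: [-0.016, 1.0, 0.0, -0.0]
contact_force: [0.3, 0.3, -0.7]
opening: 0.45
finger_force: 10.0
```

Run:
```python
from h import *
from plant import optics
st(); w=optics.snapshot("wrist")
wood=lambda I:(I[...,2]>110)
for b in blobs(w,(.2,.75,.25,.34),(.066,.085),wood,600): print(*b)
```

```text
t 37.27 p [0.5047 0.2952 0.0426] head -178.18 z [-2.e-04  3.e-04 -1.e+00] F [ 0.29  0.25 -0.7 ] open 39.6 ff 10.0 q [-0.15  1.02 -0.86  1.79  1.02  0.85  0.09]
[415.5 295.   90.6  10.  -86.1] 72.6 3899 [256.   71.4]
[475.7 294.8 102.2  40.    1.8] 75.7 13555 [251.4 179.1]
[558.8 297.3  40.1  25.9 -88.1] 75.7 2038 [251.4 320.4]
```

Run:
```python
from h import *
p=over_box(-.016,.13,1,.0208); print(p)
R=target(86.1); d=R.inv().apply(np.array([p[0],p[1],.33])-[.5047,.2952,.33]); print(d,d/10)
```

```text
[ 0.4974011  -0.29390922  0.10920317]
[-0.58824144  0.03278644  0.        ] [-0.05882414  0.00327864  0.        ]
```

Call:
servo_tool(translation=[[0,0,-0.02],[0,0,-0.04],[0,0,-0.05],[0,0,-0.06],[0,0,-0.05],[0,0,-0.04],[0,0,-0.027],[0,0,0]], turn=[[0,0,0],[0,0,0],[0,0,0],[0,0,0],[0,0,0],[0,0,0],[0,0,0],[0,0,0]])

```text
clock: 38.33
tool_pos: [0.5047, 0.2966, 0.3327]
eef_rot: [-0.016, 1.0, 0.002, 0.002]
contact_force: [-0.1, 1.1, -0.9]
opening: 0.45
finger_force: 10.0
```

Call:
servo_tool(translation=[[0,0,0],[0,0,0],[0,0,0],[0,0,0],[0,0,0],[0,0,0],[0,0,0],[0,0,0],[0,0,0],[0,0,0]], turn=[[0,0,0.167],[0,0,0.167],[0,0,0.167],[0,0,0.167],[0,0,0.167],[0,0,0.167],[0,0,0.167],[0,0,0.167],[0,0,0.167],[0,0,0.167]])

```text
clock: 39.58
tool_pos: [0.5038, 0.2946, 0.3284]
eef_rot: [0.732, 0.681, -0.001, -0.0]
contact_force: [-0.7, 0.5, 0.2]
opening: 0.448
finger_force: 10.0
```

Call:
servo_tool(translation=[[-0.0588,0.0033,0],[-0.0588,0.0033,0],[-0.0588,0.0033,0],[-0.0588,0.0033,0],[-0.0588,0.0033,0],[-0.0588,0.0033,0],[-0.0588,0.0033,0],[-0.0588,0.0033,0],[-0.0588,0.0033,0],[-0.0588,0.0033,0]], turn=[[0,0,0],[0,0,0],[0,0,0],[0,0,0],[0,0,0],[0,0,0],[0,0,0],[0,0,0],[0,0,0],[0,0,0]])

```text
clock: 40.83
tool_pos: [0.497, -0.2951, 0.3284]
eef_rot: [0.73, 0.683, -0.0, -0.001]
contact_force: [1.2, 0.4, 0.0]
opening: 0.453
finger_force: 10.0
```

Call:
servo_tool(translation=[[0,0,0.04],[0,0,0.055],[0,0,0.055],[0,0,0.04],[0,0,0.02],[0,0,0],[0,0,0],[0,0,0],[0,0,0]], turn=[[-0.0175,0,0],[0,0,0],[0,0,0],[0,0,0],[0,0,0],[0,0,0],[0,0,0],[0,0,0],[0,0,0]])

```text
clock: 41.95
tool_pos: [0.5014, -0.2941, 0.1203]
eef_rot: [0.731, 0.683, 0.006, 0.007]
contact_force: [0.3, 0.1, -0.2]
opening: 0.451
finger_force: 10.0
```

Run:
```python
from h import *
st(); go(over_box(-.016,.06,1,.0208),BY,-1)
```

```text
t 41.95 p [ 0.5014 -0.2941  0.1203] head 86.13 z [ 0.0185 -0.0016 -0.9998] F [ 0.29  0.09 -0.18] open 39.7 ff 10.0 q [ 0.74  0.78 -0.5   1.79  0.55  0.69 -0.13]
turn [0.001 0.    0.002] = 1 x [0.0011 0.0003 0.0022] | then shift [-0.0001 -0.0054  0.081 ] = 2 x [-0.0001 -0.0027  0.0405] | shift before turn [-0.0001 -0.0055  0.081 ] [-0.     -0.0028  0.0405]
```

Call:
servo_tool(translation=[[0,-0.0055,0.03],[0,0,0.03],[0,0,0.016],[0,0,0.01],[0,0,0.008],[0,0,0.004],[0,0,0],[0,0,0]], turn=[[0.001,0,0.002],[0,0,0],[0,0,0],[0,0,0],[0,0,0],[0,0,0],[0,0,0],[0,0,0]])

```text
clock: 42.95
tool_pos: [0.4975, -0.2937, 0.0217]
eef_rot: [0.731, 0.682, 0.006, 0.006]
contact_force: [-0.2, -0.5, -0.4]
opening: 0.451
finger_force: 10.0
```

Run:
```python
from h import *
from plant import optics
st(); go(over_box(-.016,.026,1,.0208),BY,-1)
B=boxpts(optics.snapshot("wrist"))
k=(B[:,1]>30)&(B[:,1]<70)&(B[:,2]<80)
print([(x,np.median(B[k&(B[:,0]>=x)&(B[:,0]<x+4),2]).round(1)) for x in range(-44,30,4)])
```

```text
t 42.95 p [ 0.4975 -0.2937  0.0217] head 86.02 z [ 0.0169 -0.0012 -0.9999] F [-0.21 -0.49 -0.44] open 39.7 ff 10.0 q [ 0.68  0.92 -0.38  1.85  0.67  0.49 -0.23]
turn [-0.  0.  0.] = 1 x [-0.0005  0.      0.0003] | then shift [-0.0002 -0.0003  0.0165] = 1 x [-0.0002 -0.0003  0.0165] | shift before turn [-0.0002 -0.0003  0.0165] [-0.0002 -0.0003  0.0165]
[(-44, np.float64(8.7)), (-40, np.float64(54.0)), (-36, np.float64(54.5)), (-32, np.float64(54.7)), (-28, np.float64(54.8)), (-24, np.float64(54.7)), (-20, np.float64(54.9)), (-16, np.float64(54.9)), (-12, np.float64(55.0)), (-8, np.float64(55.1)), (-4, np.float64(55.1)), (0, np.float64(55.0)), (4, np.float64(25.1)), (8, np.float64(25.2)), (12, np.float64(25.1)), (16, np.float64(25.0)), (20, np.float64(9.1)), (24, np.float64(8.7)), (28, np.float64(8.7))]
```

Call:
servo_tool(translation=[[0,0,0.006],[0,0,0.005],[0,0,0.003],[0,0,0.0015],[0,0,0],[0,0,0]], turn=[[0,0,0],[0,0,0],[0,0,0],[0,0,0],[0,0,0],[0,0,0]])

```text
clock: 43.75
tool_pos: [0.4975, -0.2936, 0.0059]
eef_rot: [0.731, 0.682, 0.006, 0.006]
contact_force: [0.0, 0.2, -0.5]
opening: 0.446
finger_force: 10.0
```

```bash
cat >> h.py <<'E'
def prof(y0=30,y1=70,x0=-44,x1=30):
    from plant import optics
    B=boxpts(optics.snapshot("wrist")); k=(B[:,1]>y0)&(B[:,1]<y1)&(B[:,2]<90)
    print([(x,float(np.median(B[k&(B[:,0]>=x)&(B[:,0]<x+4),2]).round(1))) for x in range(x0,x1,4)])
E
python3 - <<'E'
from h import *
st(); prof()
E
```

```text
t 43.75 p [ 0.4975 -0.2936  0.0059] head 86.02 z [ 1.640e-02 -9.000e-04 -9.999e-01] F [ 0.02  0.23 -0.52] open 39.3 ff 10.0 q [ 0.66  0.95 -0.36  1.85  0.69  0.46 -0.25]
[(-44, 8.7), (-40, 38.2), (-36, 38.7), (-32, 38.8), (-28, 38.9), (-24, 38.9), (-20, 39.0), (-16, 39.1), (-12, 39.1), (-8, 39.2), (-4, 39.3), (0, 39.2), (4, 25.1), (8, 25.1), (12, 25.1), (16, 25.0), (20, 9.4), (24, 8.7), (28, 8.8)]
```

Call:
servo_tool(translation=[[0,0,0.001],[0,0,0],[0,0,0]], turn=[[0,0,0],[0,0,0],[0,0,0]])

```text
clock: 44.18
tool_pos: [0.4976, -0.2937, 0.0051]
eef_rot: [0.731, 0.682, 0.006, 0.006]
contact_force: [-0.1, -0.7, 3.0]
opening: 0.451
finger_force: 11.7
```

Call:
servo_tool(translation=[[0,0,0.0006],[0,0,0],[0,0,0]], turn=[[0,0,0],[0,0,0],[0,0,0]])

```text
clock: 44.55
tool_pos: [0.4976, -0.2937, 0.005]
eef_rot: [0.731, 0.682, 0.006, 0.006]
contact_force: [-1.7, 0.6, 7.9]
opening: 0.452
finger_force: 13.9
```

Run:
```python
from h import *
st(); prof()
```

```text
t 44.55 p [ 0.4976 -0.2937  0.005 ] head 86.02 z [ 0.0165 -0.0015 -0.9999] F [-1.72  0.6   7.86] open 39.8 ff 13.9 q [ 0.66  0.95 -0.36  1.85  0.69  0.45 -0.25]
[(-44, 8.7), (-40, 37.2), (-36, 37.8), (-32, 37.9), (-28, 37.9), (-24, 38.0), (-20, 38.1), (-16, 38.1), (-12, 38.2), (-8, 38.2), (-4, 38.3), (0, 38.2), (4, 25.2), (8, 25.1), (12, 25.1), (16, 25.0), (20, 9.5), (24, 8.8), (28, 8.8)]
```

Only 1 mm remains and the body is resting lightly on the rim, so I'll release here.

Call:
servo_tool(translation=[[0,0,-0.0005],[0,0,0],[0,0,0],[0,0,0]], turn=[[0,0,0],[0,0,0],[0,0,0],[0,0,0]], grip=0.52)

```text
clock: 45.1
tool_pos: [0.4988, -0.2937, 0.0052]
eef_rot: [0.731, 0.682, 0.006, 0.007]
contact_force: [3.3, -0.5, 5.5]
opening: 0.522
finger_force: 2.7
```

Call:
servo_tool(translation=[[0,0,-0.004],[0,0,-0.01],[0,0,-0.03],[0,0,-0.05],[0,0,-0.06],[0,0,0],[0,0,0],[0,0,0]], turn=[[0,0,0],[0,0,0],[0,0,0],[0,0,0],[0,0,0],[0,0,0],[0,0,0],[0,0,0]])

```text
clock: 46.1
tool_pos: [0.4936, -0.2931, 0.1572]
eef_rot: [0.731, 0.682, 0.005, 0.004]
contact_force: [-0.5, -0.4, 0.1]
opening: 0.517
finger_force: 0.0
```

```bash
cat >> h.py <<'E'
def inbox(name="wrist",zr=(.030,.09)):
    from plant import optics
    d=optics.snapshot(name); B=boxpts(d); I=cv2.cvtColor(d["img"],cv2.COLOR_RGB2HSV).reshape(-1,3)
    k=(abs(B[:,0])<63)&(abs(B[:,1])<98)&(B[:,2]>zr[0]*1000)&(B[:,2]<zr[1]*1000)&(I[:,2]>70)
    m=k.reshape(384,512).astype(np.uint8); n,L,s_,c=cv2.connectedComponentsWithStats(m,connectivity=4); L=L.ravel()
    for i in range(1,n):
        if s_[i,4]>150: print("in box (box frame mm): c,l,w,ang",rect(B[L==i]/1000),"z",np.percentile(B[L==i][:,2],[5,50,95]).round(1),s_[i,4])
E
python3 - <<'E'
from h import *
st(); inbox(); inbox("top")
E
```

```text
t 46.1 p [ 0.4936 -0.2931  0.1572] head 86.03 z [ 1.310e-02  3.000e-04 -9.999e-01] F [-0.54 -0.36  0.09] open 45.5 ff 0.0 q [ 0.78  0.73 -0.54  1.78  0.51  0.77 -0.1 ]
in box (box frame mm): c,l,w,ang [-16.6   0.6 159.5  40.   90. ] z [36.  37.2 38.4] 5241
in box (box frame mm): c,l,w,ang [-17.1  34.   93.3  43.  -89.6] z [31.  36.5 41.7] 317
```

Board 1 rests at box-x -16.6 mm, square. Next, a rake push: turn the tool 90°, open the fingers along the board, and lean the body away from the front rim.

```bash
cat >> h.py <<'E'
EY=np.array([np.cos(np.radians(BY)),np.sin(np.radians(BY)),0])
RK=target(BY-90)*Ro.from_euler('y',-8,degrees=True)
def rake(x,z,y=0.):
    return np.array([.513,-.295,0])+x*EX+y*EY+np.array([0,0,z])+.030*RK.apply([0,0,1])
def goR(p,Rt):
    from plant import r
    s=r.get_state(); R=Ro.from_quat(s["eef_rot"]); rv=(R.inv()*Rt).as_rotvec()
    print("turn",rv.round(4),"then",Rt.inv().apply(p-s["tool_pos"]).round(4),"world d",(p-s["tool_pos"]).round(4))
E
python3 - <<'E'
from h import *
goR(rake(-.050,.1),RK); goR(rake(-.05,.1),target(BY-90))
E
```

```text
turn [ 0.1193 -0.1213  1.5682] then [-0.0226  0.0006  0.0911] world d [-0.0351  0.0018 -0.0871]
turn [ 0.0096 -0.0117  1.5714] then [-0.0351  0.0006  0.0871] world d [-0.0351  0.0018 -0.0871]
```

Call:
servo_tool(translation=[[0,0,-0.02],[0,0,0],[0,0,0],[0,0,0],[0,0,0],[0,0,0],[0,0,0],[0,0,0],[0,0,0],[0,0,0]], turn=[[0.0133,-0.0135,0.1742],[0.0133,-0.0135,0.1742],[0.0133,-0.0135,0.1742],[0.0133,-0.0135,0.1742],[0.0133,-0.0135,0.1742],[0.0133,-0.0135,0.1742],[0.0133,-0.0135,0.1742],[0.0133,-0.0135,0.1742],[0.0133,-0.0135,0.1742],[0,0,0]], grip=0.8)

```text
clock: 47.45
tool_pos: [0.4945, -0.2932, 0.1778]
eef_rot: [0.997, -0.034, -0.069, -0.002]
contact_force: [-0.2, 0.1, 0.0]
opening: 0.801
finger_force: 0.0
```

Run:
```python
from h import *
st(); goR(rake(-.050,.1),RK)
```

```text
t 47.45 p [ 0.4945 -0.2932  0.1778] head -3.88 z [-0.1382  0.0086 -0.9904] F [-0.16  0.05  0.03] open 70.5 ff 0.0 q [ 0.47  0.72 -0.08  1.62  0.12  0.94 -1.31]
turn [ 0.0011 -0.0007  0.0021] then [-0.0203  0.0005  0.1114] world d [-0.0355  0.002  -0.1075]
```

Call:
servo_tool(translation=[[-0.02,0,0.03],[0,0,0.04],[0,0,0.03],[0,0,0.011],[0,0,0],[0,0,0],[0,0,0]], turn=[[0.001,-0.001,0.002],[0,0,0],[0,0,0],[0,0,0],[0,0,0],[0,0,0],[0,0,0]])

```text
clock: 48.32
tool_pos: [0.4605, -0.2914, 0.0725]
eef_rot: [0.997, -0.036, -0.068, -0.002]
contact_force: [-0.0, -0.6, -0.3]
opening: 0.798
finger_force: 0.0
```

Run:
```python
from h import *
st(); goR(rake(-.050,.0325),RK); inbox()
```

```text
t 48.33 p [ 0.4605 -0.2914  0.0725] head -4.1 z [-0.1355  0.0087 -0.9907] F [-0.02 -0.64 -0.34] open 70.2 ff 0.0 q [ 0.48  0.83 -0.06  1.79  0.16  0.65 -1.34]
turn [ 0.0007 -0.0034 -0.0018] then [ 0.0082 -0.0001  0.0692] world d [-0.0016  0.0002 -0.0697]
in box (box frame mm): c,l,w,ang [-15.5   0.8 159.7  40.  -90. ] z [35.8 37.1 38.2] 11636
```

Call:
servo_tool(translation=[[0.004,0,0.03],[0.0022,0,0.02],[0.0012,0,0.011],[0.0008,0,0.006],[0,0,0.0022],[0,0,0],[0,0,0]], turn=[[0.001,-0.003,-0.002],[0,0,0],[0,0,0],[0,0,0],[0,0,0],[0,0,0],[0,0,0]])

```text
clock: 49.25
tool_pos: [0.4584, -0.2911, 0.0023]
eef_rot: [0.997, -0.035, -0.07, -0.003]
contact_force: [-0.7, -0.1, 0.1]
opening: 0.801
finger_force: 0.0
```

Run:
```python
from h import *
st(); goR(rake(-.041,.0325),RK); goR(rake(-.030,.0325),RK); inbox(); prof(40,70)
```

```text
t 49.25 p [ 0.4584 -0.2911  0.0023] head -4.01 z [-0.1396  0.0105 -0.9902] F [-0.7  -0.08  0.07] open 70.4 ff 0.0 q [ 0.47  0.95 -0.04  1.81  0.18  0.52 -1.35]
turn [-0.0007  0.0008 -0.0001] then [ 0.0094  0.0001 -0.0018] world d [ 0.0095 -0.0008  0.0005]
turn [-0.0007  0.0008 -0.0001] then [ 0.0203  0.0001 -0.0033] world d [ 0.0205 -0.0015  0.0005]
in box (box frame mm): c,l,w,ang [-15.6   0.7 160.8  40.4 -90. ] z [35.7 37.2 38.1] 23874
[(-44, 38.4), (-40, 57.8), (-36, 70.5), (-32, 37.2), (-28, 37.2), (-24, 37.2), (-20, 37.2), (-16, 37.2), (-12, 37.2), (-8, 37.2), (-4, 37.2), (0, 36.8), (4, 25.3), (8, 25.0), (12, 25.0), (16, 25.1), (20, 10.7), (24, 8.6), (28, 8.7)]
```

Call:
servo_tool(translation=[[0.002,0,-0.0003],[0.002,0,-0.0003],[0.002,0,-0.0003],[0.002,0,-0.0003],[0.002,0,-0.0003],[0.002,0,-0.0003],[0.002,0,-0.0003],[0.001,0,-0.0001],[0,0,0],[0,0,0]], turn=[[0,0,0],[0,0,0],[0,0,0],[0,0,0],[0,0,0],[0,0,0],[0,0,0],[0,0,0],[0,0,0],[0,0,0]])

```text
clock: 50.6
tool_pos: [0.4734, -0.2919, 0.0019]
eef_rot: [0.997, -0.035, -0.07, -0.003]
contact_force: [-0.4, -0.2, 0.7]
opening: 0.798
finger_force: 0.1
```

Run:
```python
from h import *
st(); inbox(); inbox(zr=(.02,.03)); prof(40,70)
```

```text
t 50.6 p [ 0.4734 -0.2919  0.0019] head -4.0 z [-0.1401  0.0109 -0.9901] F [-0.44 -0.16  0.74] open 70.3 ff 0.1 q [ 0.46  0.96 -0.05  1.77  0.17  0.55 -1.36]
in box (box frame mm): c,l,w,ang [ -4.5   0.8 160.5  41.3 -89.8] z [35.6 37.1 38.1] 23430
in box (box frame mm): c,l,w,ang [ 18.   -0.  159.5   6.7  89.9] z [21.6 24.9 28.5] 4691
[(-44, 8.6), (-40, 83.9), (-36, 85.9), (-32, 88.1), (-28, 41.1), (-24, 56.9), (-20, 69.8), (-16, 37.2), (-12, 37.2), (-8, 37.2), (-4, 37.2), (0, 37.2), (4, 37.2), (8, 37.3), (12, 35.7), (16, 25.0), (20, 12.3), (24, 8.6), (28, 8.7)]
```

Call:
servo_tool(translation=[[0.002,0,-0.0003],[0.0015,0,-0.0003],[0.0013,0,-0.0002],[0,0,0],[0,0,0]], turn=[[0,0,0],[0,0,0],[0,0,0],[0,0,0],[0,0,0]])

```text
clock: 51.38
tool_pos: [0.4782, -0.2923, 0.002]
eef_rot: [0.997, -0.035, -0.07, -0.003]
contact_force: [0.5, -1.2, 0.7]
opening: 0.801
finger_force: 0.0
```

Call:
servo_tool(translation=[[-0.004,0,0],[0,0,-0.02],[0,0,-0.05],[0,0,-0.05],[0,0,-0.05],[0,0,-0.05],[0,0,-0.05],[0,0,-0.04],[0,0,0],[0,0,0]], turn=[[0,0,0],[0,0,0],[0,0,0],[0,0,0],[0,0,0],[0,0,0],[0,0,0],[0,0,0],[0,0,0],[0,0,0]])

```text
clock: 52.62
tool_pos: [0.5167, -0.2951, 0.3086]
eef_rot: [0.997, -0.035, -0.071, -0.003]
contact_force: [0.7, -0.4, -1.2]
opening: 0.802
finger_force: 0.0
```

Run:
```python
from h import *
st(); inbox(); inbox(zr=(.02,.03)); prof(40,70,-28,28)
go([.506,.3727,.33],181.6)
```

```text
t 52.62 p [ 0.5167 -0.2951  0.3086] head -4.0 z [-0.1423  0.0116 -0.9898] F [ 0.73 -0.37 -1.18] open 70.6 ff 0.0 q [ 0.46  0.62 -0.08  1.38  0.09  1.28 -1.29]
in box (box frame mm): c,l,w,ang [  1.1   1.2 159.7  40.5 -90. ] z [35.4 37.  38.4] 2701
[(-28, 8.2), (-24, nan), (-20, 37.3), (-16, 37.0), (-12, 36.9), (-8, 36.8), (-4, 37.0), (0, 37.2), (4, 36.8), (8, 37.1), (12, 37.0), (16, 36.8), (20, 18.0), (24, 8.6)]
turn [0.22  0.014 3.036] = 17 x [0.0129 0.0008 0.1786] | then shift [-0.0081  0.6678 -0.022 ] = 12 x [-0.0007  0.0556 -0.0018] | shift before turn [-0.0597 -0.6654 -0.0121] [-0.005  -0.0555 -0.001 ]
  return _methods._mean(a, axis=axis, dtype=dtype,
  ret = ret.dtype.type(ret / rcount)
```

Board 1 now lies at (+1.1, +1.2) mm on the pile, flat at 37 mm and square. On to the second dry board at (506, 373).

Call:
servo_tool(translation=[[0,0,-0.02],[0,0,0],[0,0,0],[0,0,0],[0,0,0],[0,0,0],[0,0,0],[0,0,0],[0,0,0],[0,0,0]], turn=[[0,0.142,0],[0,0,-0.1746],[0,0,-0.1746],[0,0,-0.1746],[0,0,-0.1746],[0,0,-0.1746],[0,0,-0.1746],[0,0,-0.1746],[0,0,-0.1746],[0,0,-0.1746]], grip=0.6)

```text
clock: 54.02
tool_pos: [0.5197, -0.2955, 0.3281]
eef_rot: [0.729, 0.684, 0.0, -0.001]
contact_force: [0.4, 0.5, -0.2]
opening: 0.597
finger_force: 0.0
```

Run:
```python
from h import *
st(); go([.506,.3727,.30],86)
```

```text
t 54.02 p [ 0.5197 -0.2955  0.3281] head 86.36 z [-0.0014  0.002  -1.    ] F [ 0.35  0.46 -0.22] open 52.6 ff 0.0 q [ 0.74  0.57 -0.53  1.47  0.3   1.19  0.1 ]
turn [-0.001 -0.002  0.006] = 1 x [-0.0015 -0.0019  0.0062] | then shift [ 0.6656 -0.0603  0.0281] = 12 x [ 0.0555 -0.005   0.0023] | shift before turn [ 0.6659 -0.0561  0.0295] [ 0.0555 -0.0047  0.0025]
```

Call:
servo_tool(translation=[[0.06,-0.005,0],[0.06,-0.005,0],[0.06,-0.005,0],[0.06,-0.005,0],[0.06,-0.005,0],[0.06,-0.005,0],[0.06,-0.005,0],[0.06,-0.005,0],[0.06,-0.005,0],[0.06,-0.005,0]], turn=[[0,0,0],[0,0,0],[0,0,0],[0,0,0],[0,0,0],[0,0,0],[0,0,0],[0,0,0],[0,0,0],[0,0,0]])

```text
clock: 55.28
tool_pos: [0.5118, 0.3076, 0.3288]
eef_rot: [0.731, 0.682, -0.0, -0.0]
contact_force: [0.2, 0.1, -0.0]
opening: 0.601
finger_force: 0.0
```

Call:
servo_tool(translation=[[0.06,-0.006,0],[0.006,0,0],[0,0,0],[0,0,0],[0,0,0],[0,0,0],[0,0,0],[0,0,0],[0,0,0],[0,0,0]], turn=[[0,0,-0.1662],[0,0,-0.1662],[0,0,-0.1662],[0,0,-0.1662],[0,0,-0.1662],[0,0,-0.1662],[0,0,-0.1662],[0,0,-0.1662],[0,0,-0.1662],[0,0,-0.1662]])

```text
clock: 56.52
tool_pos: [0.5096, 0.3721, 0.3287]
eef_rot: [-0.014, 1.0, -0.0, -0.0]
contact_force: [0.1, 0.2, -0.5]
opening: 0.597
finger_force: 0.0
```

Call:
servo_tool(translation=[[0,0,0.05],[0,0,0.06],[0,0,0.06],[0,0,0.05],[0,0,0],[0,0,0],[0,0,0]], turn=[[0,0,0],[0,0,0],[0,0,0],[0,0,0],[0,0,0],[0,0,0],[0,0,0]])

```text
clock: 57.4
tool_pos: [0.5108, 0.3744, 0.1125]
eef_rot: [-0.011, 1.0, 0.002, 0.002]
contact_force: [0.1, 0.5, 0.1]
opening: 0.601
finger_force: 0.0
```

Run:
```python
from h import *
from plant import optics
st(); go([.506,.3727,.0395],181.6)
wood=lambda I:(I[...,2]>110)
for b in blobs(optics.snapshot("wrist"),(.2,.75,.17,.43),(.066,.085),wood,600): print(*b)
```

```text
t 57.4 p [0.5108 0.3744 0.1125] head -178.77 z [ 0.0035  0.0042 -1.    ] F [0.08 0.51 0.13] open 52.9 ff 0.0 q [-0.27  0.94 -0.85  1.61  0.83  0.97  0.19]
turn [ 0.004  0.004 -0.006] = 1 x [ 0.0041  0.0036 -0.0065] | then shift [ 0.0049 -0.0016  0.073 ] = 2 x [ 0.0024 -0.0008  0.0365] | shift before turn [ 0.0051 -0.0019  0.073 ] [ 0.0026 -0.0009  0.0365]
[414.5 310.3 240.1  10.1 -86.1] 72.5 4872 [166.5  70.1]
[503.7 373.  154.4  40.2   1.6] 72.6 9126 [249.4 178.8]
[499.3 215.3 117.2  41.4   2.9] 72.7 6929 [ 49.1 171.7]
```

Call:
servo_tool(translation=[[0.005,-0.0015,0.03],[0,0,0.025],[0,0,0.012],[0,0,0.005],[0,0,0.002],[0,0,0],[0,0,0],[0,0,0]], turn=[[0.004,0.004,-0.006],[0,0,0],[0,0,0],[0,0,0],[0,0,0],[0,0,0],[0,0,0],[0,0,0]])

```text
clock: 58.45
tool_pos: [0.505, 0.3714, 0.0363]
eef_rot: [-0.014, 1.0, -0.001, -0.001]
contact_force: [0.1, 0.6, -0.2]
opening: 0.598
finger_force: 0.0
```

Run:
```python
from h import *
st(); go([.506,.3727,.0385],181.6)
```

```text
t 58.45 p [0.505  0.3714 0.0363] head -178.41 z [-0.0027 -0.0027 -1.    ] F [ 0.07  0.65 -0.24] open 52.7 ff 0.0 q [-0.3   1.04 -0.78  1.65  0.92  0.86  0.12]
turn [-0.003 -0.003 -0.   ] = 1 x [-0.0026 -0.0028 -0.0001] | then shift [-0.001   0.0013 -0.0022] = 1 x [-0.001   0.0013 -0.0022] | shift before turn [-0.001   0.0013 -0.0022] [-0.001   0.0013 -0.0022]
```

Call:
servo_tool(translation=[[-0.001,0.0013,-0.0022],[0,0,0],[0,0,0],[0,0,0]], turn=[[-0.0026,-0.0028,0],[0,0,0],[0,0,0],[0,0,0]])

```text
clock: 58.95
tool_pos: [0.5058, 0.3725, 0.0381]
eef_rot: [-0.014, 1.0, -0.0, -0.0]
contact_force: [0.1, 0.1, -0.2]
opening: 0.6
finger_force: 0.0
```

Call:
servo_tool(translation=[[0,0,0],[0,0,0],[0,0,0],[0,0,0],[0,0,-0.003],[0,0,0],[0,0,0]], turn=[[0,0,0],[0,0,0],[0,0,0],[0,0,0],[0,0,0],[0,0,0],[0,0,0]], grip=0.3, grip_force=10)

```text
clock: 59.82
tool_pos: [0.5058, 0.3725, 0.0412]
eef_rot: [-0.014, 1.0, -0.0, -0.0]
contact_force: [0.1, -0.0, -1.3]
opening: 0.454
finger_force: 10.0
```

Call:
servo_tool(translation=[[0,0,-0.02],[0,0,-0.04],[0,0,-0.05],[0,0,-0.06],[0,0,-0.05],[0,0,-0.04],[0,0,-0.026],[0,0,0]], turn=[[0,0,0],[0,0,0],[0,0,0],[0,0,0],[0,0,0],[0,0,0],[0,0,0],[0,0,0]])

```text
clock: 60.82
tool_pos: [0.5059, 0.374, 0.3304]
eef_rot: [-0.014, 1.0, 0.002, 0.002]
contact_force: [-0.6, 0.6, -0.1]
opening: 0.451
finger_force: 10.0
```

Call:
servo_tool(translation=[[0,0,0],[0,0,0],[0,0,0],[0,0,0],[0,0,0],[0,0,0],[0,0,0],[0,0,0],[0,0,0],[0,0,0]], turn=[[0,0,0.167],[0,0,0.167],[0,0,0.167],[0,0,0.167],[0,0,0.167],[0,0,0.167],[0,0,0.167],[0,0,0.167],[0,0,0.167],[0,0,0.167]])

```text
clock: 62.08
tool_pos: [0.5051, 0.3719, 0.3257]
eef_rot: [0.734, 0.68, -0.002, -0.0]
contact_force: [-0.1, 0.1, -0.4]
opening: 0.455
finger_force: 10.0
```

Run:
```python
from h import *
st(); p=over_box(-.008,.13,4,.0218); p[2]=.33; go(p,86)
```

```text
t 62.08 p [0.5051 0.3719 0.3257] head 85.62 z [-0.0027 -0.0023 -1.    ] F [-0.12  0.1  -0.39] open 40.0 ff 10.0 q [-0.42  0.62 -0.55  1.38  0.33  1.24 -1.07]
turn [-0.003  0.002 -0.007] = 1 x [-0.0026  0.0025 -0.0066] | then shift [-0.6647  0.0479 -0.0043] = 12 x [-0.0554  0.004  -0.0004] | shift before turn [-0.6644  0.0523 -0.0028] [-0.0554  0.0044 -0.0002]
```

Call:
servo_tool(translation=[[-0.05,0.0044,0],[-0.06,0.0044,0],[-0.06,0.0044,0],[-0.06,0.0044,0],[-0.06,0.0044,0],[-0.06,0.0044,0],[-0.06,0.0044,0],[-0.06,0.0044,0],[-0.06,0.0044,0],[-0.06,0.0044,0]], turn=[[0,0,-0.0066],[0,0,0],[0,0,0],[0,0,0],[0,0,0],[0,0,0],[0,0,0],[0,0,0],[0,0,0],[0,0,0]])

```text
clock: 63.32
tool_pos: [0.5101, -0.2206, 0.3263]
eef_rot: [0.73, 0.684, -0.001, -0.001]
contact_force: [1.3, 1.0, -0.8]
opening: 0.453
finger_force: 10.0
```

Call:
servo_tool(translation=[[-0.05,0.0044,0],[-0.024,0.001,0],[0,0,0.04],[0,0,0.055],[0,0,0.055],[0,0,0.04],[0,0,0.01],[0,0,0],[0,0,0],[0,0,0]], turn=[[-0.07,0,0],[0,0,0],[0,0,0],[0,0,0],[0,0,0],[0,0,0],[0,0,0],[0,0,0],[0,0,0],[0,0,0]])

```text
clock: 64.58
tool_pos: [0.5266, -0.2946, 0.1295]
eef_rot: [0.729, 0.683, 0.024, 0.027]
contact_force: [0.1, -0.1, -1.1]
opening: 0.453
finger_force: 10.0
```

Run:
```python
from h import *
st(); go(over_box(-.008,.06,4,.0223),BY,-4)
```

```text
t 64.58 p [ 0.5266 -0.2946  0.1295] head 86.27 z [ 0.0718 -0.0062 -0.9974] F [ 0.08 -0.1  -1.09] open 39.9 ff 10.0 q [ 0.69  0.76 -0.43  1.77  0.46  0.63 -0.05]
turn [0.002 0.001 0.005] = 1 x [0.0023 0.0012 0.0048] | then shift [-0.0013 -0.0263  0.0902] = 2 x [-0.0007 -0.0132  0.0451] | shift before turn [-0.0011 -0.0266  0.0901] [-0.0005 -0.0133  0.045 ]
```

Call:
servo_tool(translation=[[-0.001,-0.026,0],[0,0,0.03],[0,0,0.03],[0,0,0.018],[0,0,0.012],[0,0,0],[0,0,0],[0,0,0]], turn=[[0.002,0.001,0.005],[0,0,0],[0,0,0],[0,0,0],[0,0,0],[0,0,0],[0,0,0],[0,0,0]])

```text
clock: 65.58
tool_pos: [0.5064, -0.2941, 0.0372]
eef_rot: [0.731, 0.682, 0.024, 0.025]
contact_force: [-0.5, 1.0, -0.7]
opening: 0.45
finger_force: 10.0
```

Run:
```python
from h import *
st(); go(over_box(-.008,.038,4,.0223),BY,-4); prof(30,70,-36,28)
```

```text
t 65.58 p [ 0.5064 -0.2941  0.0372] head 85.99 z [ 0.0687 -0.0044 -0.9976] F [-0.46  0.97 -0.69] open 39.6 ff 10.0 q [ 0.64  0.88 -0.31  1.87  0.56  0.4  -0.14]
turn [-0.001 -0.    -0.   ] = 1 x [-0.0009 -0.0004 -0.0001] | then shift [-0.0004 -0.0013  0.0214] = 1 x [-0.0004 -0.0013  0.0214] | shift before turn [-0.0004 -0.0013  0.0214] [-0.0004 -0.0013  0.0214]
[(-36, 8.7), (-32, 70.1), (-28, 70.5), (-24, 70.8), (-20, 71.1), (-16, 71.3), (-12, 71.6), (-8, 71.9), (-4, 72.2), (0, 72.4), (4, 72.7), (8, 72.7), (12, nan), (16, 37.2), (20, nan), (24, 8.7)]
  return _methods._mean(a, axis=axis, dtype=dtype,
  ret = ret.dtype.type(ret / rcount)
```

Call:
servo_tool(translation=[[0,0,0.008],[0,0,0.006],[0,0,0.004],[0,0,0.002],[0,0,0],[0,0,0]], turn=[[0,0,0],[0,0,0],[0,0,0],[0,0,0],[0,0,0],[0,0,0]], grip_force=5)

```text
clock: 66.38
tool_pos: [0.5074, -0.2939, 0.0165]
eef_rot: [0.731, 0.682, 0.023, 0.024]
contact_force: [0.4, -0.3, -0.9]
opening: 0.452
finger_force: 5.0
```

Call:
servo_tool(translation=[[0,0,0.001],[0,0,0.0008],[0,0,0],[0,0,0]], turn=[[0,0,0],[0,0,0],[0,0,0],[0,0,0]])

```text
clock: 66.88
tool_pos: [0.5076, -0.294, 0.015]
eef_rot: [0.731, 0.682, 0.023, 0.025]
contact_force: [-1.5, -0.2, 6.2]
opening: 0.456
finger_force: 5.0
```

```bash
python3 -W ignore - <<'E'
from h import *
st();  prof(30,70,-36,28)
E
```

```text
t 66.88 p [ 0.5076 -0.294   0.015 ] head 86.01 z [ 0.0681 -0.0042 -0.9977] F [-1.5  -0.23  6.22] open 40.1 ff 5.0 q [ 0.63  0.92 -0.28  1.87  0.58  0.36 -0.15]
[(-36, 8.6), (-32, 46.7), (-28, 48.9), (-24, 49.1), (-20, 49.4), (-16, 49.5), (-12, 49.8), (-8, 50.0), (-4, 50.2), (0, 50.5), (4, 50.7), (8, 50.6), (12, 37.3), (16, 37.2), (20, 35.3), (24, 8.8)]
```

Call:
servo_tool(translation=[[0,0,0.0003],[0,0,0],[0,0,0],[0,0,0]], turn=[[0,0,0],[0,0,0],[0,0,0],[0,0,0]], grip=0.54)

```text
clock: 67.42
tool_pos: [0.5073, -0.2938, 0.0142]
eef_rot: [0.731, 0.682, 0.023, 0.024]
contact_force: [-0.6, 0.2, 0.6]
opening: 0.54
finger_force: 0.0
```

Call:
servo_tool(translation=[[0,0,-0.005],[0,0,-0.015],[0,0,-0.03],[0,0,-0.03],[0,-0.04,0],[0,0,0],[0,0,0],[0,0,0]], turn=[[0,0,0],[0,0,0],[0,0,0],[0,0,0],[0.07,0,0],[0,0,0],[0,0,0],[0,0,0]])

```text
clock: 68.42
tool_pos: [0.4631, -0.2907, 0.0915]
eef_rot: [0.731, 0.682, 0.0, -0.001]
contact_force: [0.2, 0.2, -0.4]
opening: 0.545
finger_force: 0.0
```

```bash
cat >> h.py <<'E'
def poke(x,z,y=0.):  # closed tips, heading BY, vertical
    return np.array([.513,-.295,0])+x*EX+y*EY+np.array([0,0,z-.030])
E
python3 - <<'E'
from h import *
st(); inbox(zr=(.042,.09)); goR(poke(-.06,.044),target(BY))
E
```

```text
t 68.42 p [ 0.4631 -0.2907  0.0915] head 86.03 z [-0.001   0.0011 -1.    ] F [ 0.16  0.18 -0.44] open 48.0 ff 0.0 q [ 0.7   0.78 -0.38  1.9   0.51  0.56 -0.08]
in box (box frame mm): c,l,w,ang [ -8.2   4.9 150.7  40.2  89.9] z [48.  49.2 50.3] 7296
turn [-0.0015 -0.0011  0.0005] then [-0.0008 -0.0098  0.0774] world d [-0.0098 -0.0001 -0.0774]
```

Run:
```python
from h import *
goR(poke(-.0465,.10),target(BY)); goR(poke(-.0465,.0435),target(BY))
```

```text
turn [-0.0015 -0.0011  0.0005] then [-0.0008  0.0037  0.0214] world d [ 0.0037 -0.0011 -0.0214]
turn [-0.0015 -0.0011  0.0005] then [-0.0008  0.0037  0.0779] world d [ 0.0037 -0.0011 -0.0779]
```

Call:
servo_tool(translation=[[-0.001,0.0035,0],[0,0,0],[0,0,0],[0,0,0]], turn=[[0,0,0],[0,0,0],[0,0,0],[0,0,0]], grip=0)

```text
clock: 68.97
tool_pos: [0.4655, -0.292, 0.0914]
eef_rot: [0.731, 0.682, -0.001, -0.001]
contact_force: [-0.2, -0.3, 0.3]
opening: 0.107
finger_force: 0.0
```

Run:
```python
from h import *
st();goR(poke(-.0465,.0435),target(BY))
```

```text
t 68.97 p [ 0.4655 -0.292   0.0914] head 86.0 z [-0.0025  0.0012 -1.    ] F [-0.22 -0.29  0.33] open 9.4 ff 0.0 q [ 0.7   0.79 -0.38  1.89  0.51  0.57 -0.08]
turn [-0.0026 -0.001   0.0001] then [0.0004 0.0011 0.0779] world d [ 0.0011  0.0003 -0.0779]
```

Call:
servo_tool(translation=[[0,0.001,0.02],[0,0,0.03],[0,0,0.018],[0,0,0.008],[0,0,0.002],[0,0,0],[0,0,0]], turn=[[0,0,0],[0,0,0],[0,0,0],[0,0,0],[0,0,0],[0,0,0],[0,0,0]])

```text
clock: 69.85
tool_pos: [0.4672, -0.292, 0.0139]
eef_rot: [0.731, 0.682, 0.0, -0.001]
contact_force: [3.0, 0.2, -1.8]
opening: 0.002
finger_force: 1.3
```

```bash
python3 -W ignore - <<'E'
from h import *
st();goR(poke(-.0465,.0435),target(BY)); inbox(zr=(.042,.06)); prof(30,75,-36,28)
E
```

```text
t 69.85 p [ 0.4672 -0.292   0.0139] head 86.01 z [-7.e-04  1.e-03 -1.e+00] F [ 3.03  0.23 -1.79] open 0.2 ff 1.3 q [ 0.64  0.91 -0.28  1.91  0.59  0.4  -0.15]
turn [-0.0007 -0.001   0.0002] then [ 0.0002 -0.0006  0.0004] world d [-0.0006  0.0003 -0.0004]
in box (box frame mm): c,l,w,ang [-8.1 41.3 77.5 40.1 89.9] z [48.1 49.3 50.3] 11585
[(-36, 8.8), (-32, 8.8), (-28, 48.3), (-24, 49.3), (-20, 49.4), (-16, 49.3), (-12, 49.3), (-8, 49.3), (-4, 49.3), (0, 49.4), (4, 49.3), (8, 49.2), (12, 38.6), (16, 37.3), (20, 35.9), (24, nan)]
```

Call:
servo_tool(translation=[[0,0.002,0],[0,0.002,0],[0,0.002,0],[0,0.0015,0],[0,0.0015,0],[0,0,0],[0,0,0]], turn=[[0,0,0],[0,0,0],[0,0,0],[0,0,0],[0,0,0],[0,0,0],[0,0,0]])

```text
clock: 70.82
tool_pos: [0.4755, -0.2927, 0.0134]
eef_rot: [0.731, 0.682, -0.0, -0.001]
contact_force: [0.7, 1.4, -0.2]
opening: 0.0
finger_force: 0.0
```

```bash
python3 -W ignore - <<'E'
from h import *
st(); inbox(zr=(.042,.06)); prof(30,75,-36,28)
E
```

```text
t 70.83 p [ 0.4755 -0.2927  0.0134] head 86.01 z [-0.0021  0.0011 -1.    ] F [ 0.67  1.44 -0.21] open 0.0 ff 0.0 q [ 0.64  0.92 -0.29  1.89  0.58  0.42 -0.15]
in box (box frame mm): c,l,w,ang [-4.4 41.5 77.8 40.1 89.9] z [48.2 49.3 50.3] 11618
[(-36, 8.6), (-32, 8.7), (-28, 9.0), (-24, 49.0), (-20, 49.3), (-16, 49.3), (-12, 49.3), (-8, 49.3), (-4, 49.4), (0, 49.3), (4, 49.3), (8, 49.3), (12, 49.2), (16, nan), (20, nan), (24, nan)]
```

Board 2 moved to -4.4; 5.5 mm more.

Call:
servo_tool(translation=[[0,0.002,0],[0,0.002,0],[0,0.0013,0],[0,0,0],[0,0,0]], turn=[[0,0,0],[0,0,0],[0,0,0],[0,0,0],[0,0,0]])

```text
clock: 71.55
tool_pos: [0.481, -0.293, 0.0134]
eef_rot: [0.731, 0.682, -0.0, -0.001]
contact_force: [0.4, 1.2, -0.6]
opening: 0.004
finger_force: 0.0
```

Call:
servo_tool(translation=[[0,-0.003,0],[0,0,-0.03],[0,0,-0.06],[0,0,-0.06],[0,0,-0.06],[0,0,-0.06],[0,0,-0.045],[0,0,0],[0,0,0],[0,0,0]], turn=[[0,0,0],[0,0,0],[0,0,0],[0,0,0],[0,0,0],[0,0,0],[0,0,0],[0,0,0],[0,0,0],[0,0,0]], grip=0.6)

```text
clock: 72.8
tool_pos: [0.4774, -0.2929, 0.3267]
eef_rot: [0.731, 0.682, -0.001, -0.003]
contact_force: [0.2, 0.4, -0.3]
opening: 0.599
finger_force: 0.0
```

```bash
python3 -W ignore - <<'E'
from h import *
st(); inbox(zr=(.042,.06)); prof(30,70,-28,28); go([.520,.2158,.30],86)
E
```

```text
t 72.8 p [ 0.4774 -0.2929  0.3267] head 86.01 z [-0.0054  0.0024 -1.    ] F [ 0.21  0.39 -0.3 ] open 52.7 ff 0.0 q [ 0.8   0.52 -0.55  1.58  0.29  1.14  0.11]
in box (box frame mm): c,l,w,ang [  1.4   1.4 158.4  40.2  89.9] z [47.6 49.2 50.5] 2408
[(-28, 8.7), (-24, 8.7), (-20, 48.0), (-16, 49.1), (-12, 48.9), (-8, 49.3), (-4, 48.9), (0, 49.2), (4, 49.1), (8, 49.3), (12, 49.1), (16, 49.2), (20, 48.8), (24, 8.5)]
turn [-0.005 -0.002  0.   ] = 1 x [-0.0049 -0.002   0.0002] | then shift [0.5105 0.0067 0.027 ] = 9 x [0.0567 0.0007 0.003 ] | shift before turn [0.5104 0.0069 0.028 ] [0.0567 0.0008 0.0031]
```

Board 2 is square at (1.4, 1.4) with its top at 49 mm. Now the third dry board.

Call:
servo_tool(translation=[[0.056,0.001,0],[0.057,0.001,0],[0.057,0.001,0],[0.057,0.001,0],[0.057,0.001,0],[0.057,0.001,0],[0.057,0.001,0],[0.057,0,0],[0.055,0,0],[0,0,0]], turn=[[-0.005,-0.002,0],[0,0,0],[0,0,0],[0,0,0],[0,0,0],[0,0,0],[0,0,0],[0,0,0],[0,0,0],[0,0,0]])

```text
clock: 74.15
tool_pos: [0.5193, 0.221, 0.3273]
eef_rot: [0.728, 0.685, 0.001, -0.001]
contact_force: [-0.3, 0.1, 0.0]
opening: 0.601
finger_force: 0.0
```

Call:
servo_tool(translation=[[0,0,0],[0,0,0],[0,0,0],[0,0,0],[0,0,0],[0,0,0],[0,0,0],[0,0,0],[0,0,0],[0,0,0]], turn=[[0,0,-0.1691],[0,0,-0.1691],[0,0,-0.1691],[0,0,-0.1691],[0,0,-0.1691],[0,0,-0.1691],[0,0,-0.1691],[0,0,-0.1691],[0,0,-0.1691],[0,0,-0.1691]])

```text
clock: 75.4
tool_pos: [0.5211, 0.2133, 0.3272]
eef_rot: [-0.027, 1.0, -0.002, 0.001]
contact_force: [-0.1, 0.2, -0.2]
opening: 0.598
finger_force: 0.0
```

Call:
servo_tool(translation=[[0,0,0.05],[0,0,0.06],[0,0,0.06],[0,0,0.04],[0,0,0],[0,0,0],[0,0,0],[0,0,0]], turn=[[0,0,0],[0,0,0],[0,0,0],[0,0,0],[0,0,0],[0,0,0],[0,0,0],[0,0,0]])

```text
clock: 76.4
tool_pos: [0.5223, 0.2152, 0.1194]
eef_rot: [-0.025, 1.0, -0.0, 0.002]
contact_force: [1.1, 0.4, -0.8]
opening: 0.6
finger_force: 0.0
```

Run:
```python
from h import *
from plant import optics
st(); go([.520,.2158,.0375],182.9)
wood=lambda I:(I[...,2]>110)
for b in blobs(optics.snapshot("wrist"),(.425,.75,.17,.43),(.066,.085),wood,600): print(*b)
```

```text
t 76.4 p [0.5223 0.2152 0.1194] head -177.13 z [ 4.8e-03 -3.0e-04 -1.0e+00] F [ 1.1   0.44 -0.85] open 52.8 ff 0.0 q [ 0.01  0.87 -0.87  1.82  0.86  0.88  0.34]
turn [-0.001  0.005 -0.001] = 1 x [-0.0006  0.0047 -0.0005] | then shift [0.0022 0.0008 0.0819] = 2 x [0.0011 0.0004 0.0409] | shift before turn [0.0026 0.0008 0.0818] [0.0013 0.0004 0.0409]
[519.  215.9 155.7  40.1   2.7] 72.6 8609 [252.2 181.7]
```

Call:
servo_tool(translation=[[0.001,0.0006,0.03],[0,0,0.03],[0,0,0.014],[0,0,0.006],[0,0,0.002],[0,0,0],[0,0,0],[0,0,0]], turn=[[0,0.002,0],[0,0,0],[0,0,0],[0,0,0],[0,0,0],[0,0,0],[0,0,0],[0,0,0]])

```text
clock: 77.45
tool_pos: [0.5208, 0.2154, 0.0364]
eef_rot: [-0.025, 1.0, -0.001, 0.001]
contact_force: [-0.4, 0.4, -0.3]
opening: 0.601
finger_force: 0.0
```

Run:
```python
from h import *
st(); go([.5206,.2158,.0375],182.8)
```

```text
t 77.45 p [0.5208 0.2154 0.0364] head -177.12 z [ 0.0011 -0.0011 -1.    ] F [-0.41  0.44 -0.26] open 52.9 ff 0.0 q [-0.05  0.98 -0.76  1.86  1.01  0.75  0.22]
turn [-0.001  0.001  0.001] = 1 x [-0.0011  0.0011  0.0015] | then shift [ 0.0002  0.0004 -0.0011] = 1 x [ 0.0002  0.0004 -0.0011] | shift before turn [ 0.0002  0.0004 -0.0011] [ 0.0002  0.0004 -0.0011]
```

Call:
servo_tool(translation=[[0,0,-0.001],[0,0,0],[0,0,0],[0,0,0],[0,0,0]], turn=[[0,0,0],[0,0,0],[0,0,0],[0,0,0],[0,0,0]], grip=0.3, grip_force=10)

```text
clock: 78.08
tool_pos: [0.5206, 0.2154, 0.0371]
eef_rot: [-0.025, 1.0, -0.001, 0.0]
contact_force: [-0.1, -0.9, 2.9]
opening: 0.449
finger_force: 10.0
```

Call:
servo_tool(translation=[[0,0,-0.005],[0,0,-0.03],[0,0,-0.05],[0,0,-0.06],[0,0,-0.06],[0,0,-0.05],[0,0,-0.034],[0,0,0]], turn=[[0,0,0],[0,0,0],[0,0,0],[0,0,0],[0,0,0],[0,0,0],[0,0,0],[0,0,0]])

```text
clock: 79.08
tool_pos: [0.521, 0.2169, 0.3286]
eef_rot: [-0.025, 1.0, 0.001, 0.002]
contact_force: [0.4, -0.2, -0.1]
opening: 0.452
finger_force: 10.0
```

Call:
servo_tool(translation=[[0,0,0],[0,0,0],[0,0,0],[0,0,0],[0,0,0],[0,0,0],[0,0,0],[0,0,0],[0,0,0],[0,0,0]], turn=[[0,0,0.169],[0,0,0.169],[0,0,0.169],[0,0,0.169],[0,0,0.169],[0,0,0.169],[0,0,0.169],[0,0,0.169],[0,0,0.169],[0,0,0.169]])

```text
clock: 80.32
tool_pos: [0.5195, 0.2149, 0.3241]
eef_rot: [0.733, 0.68, -0.002, 0.0]
contact_force: [-0.3, 0.6, -0.8]
opening: 0.449
finger_force: 10.0
```

Run:
```python
from h import *
st(); p=over_box(-.006,.16,4,.0231); p[2]=.33; go(p,86)
```

```text
t 80.33 p [0.5195 0.2149 0.3241] head 85.75 z [-0.0026 -0.0032 -1.    ] F [-0.28  0.59 -0.82] open 39.5 ff 10.0 q [-0.13  0.52 -0.57  1.58  0.31  1.13 -0.85]
turn [-0.002  0.003 -0.004] = 1 x [-0.0023  0.0034 -0.0044] | then shift [-0.5091  0.0247 -0.0059] = 9 x [-0.0566  0.0027 -0.0007] | shift before turn [-0.509   0.0269 -0.0042] [-0.0566  0.003  -0.0005]
```

Call:
servo_tool(translation=[[-0.05,0.0015,0],[-0.057,0.0015,0],[-0.057,0.0015,0],[-0.058,0.0015,0],[-0.058,0.0015,0],[-0.058,0.0015,0],[-0.058,0.0015,0],[-0.058,0.0015,0],[-0.055,0.0015,0],[0,0,0]], turn=[[0,0,-0.0044],[0,0,0],[0,0,0],[0,0,0],[0,0,0],[0,0,0],[0,0,0],[0,0,0],[0,0,0],[0,0,0]])

```text
clock: 81.58
tool_pos: [0.498, -0.2991, 0.3239]
eef_rot: [0.733, 0.68, -0.002, -0.001]
contact_force: [0.6, 0.3, -1.6]
opening: 0.449
finger_force: 10.0
```

Call:
servo_tool(translation=[[0,0,0.03],[0,0,0.055],[0,0,0.055],[0,0,0.04],[0,0,0.01],[0,0,0],[0,0,0],[0,0,0]], turn=[[-0.07,0,0],[0,0,0],[0,0,0],[0,0,0],[0,0,0],[0,0,0],[0,0,0],[0,0,0]])

```text
clock: 82.58
tool_pos: [0.513, -0.2945, 0.1386]
eef_rot: [0.729, 0.683, 0.024, 0.027]
contact_force: [-0.8, -0.1, -0.3]
opening: 0.454
finger_force: 10.0
```

Run:
```python
from h import *
st(); go(over_box(-.005,.072,4,.0231),BY,-4)
```

```text
t 82.58 p [ 0.513  -0.2945  0.1386] head 86.3 z [ 0.0727 -0.0071 -0.9973] F [-0.82 -0.15 -0.25] open 40.0 ff 10.0 q [ 0.71  0.74 -0.44  1.8   0.46  0.63 -0.05]
turn [0.003 0.002 0.005] = 1 x [0.0033 0.0021 0.0054] | then shift [-0.0005 -0.0096  0.0892] = 2 x [-0.0002 -0.0048  0.0446] | shift before turn [-0.0002 -0.0099  0.0891] [-0.0001 -0.0049  0.0446]
```

Call:
servo_tool(translation=[[0,-0.0098,0.03],[0,0,0.03],[0,0,0.018],[0,0,0.01],[0,0,0],[0,0,0],[0,0,0]], turn=[[0.003,0.002,0.005],[0,0,0],[0,0,0],[0,0,0],[0,0,0],[0,0,0],[0,0,0]])

```text
clock: 83.45
tool_pos: [0.509, -0.2942, 0.0493]
eef_rot: [0.731, 0.682, 0.024, 0.025]
contact_force: [0.8, -0.6, -0.8]
opening: 0.45
finger_force: 10.0
```

```bash
python3 -W ignore - <<'E'
from h import *
st(); go(over_box(-.005,.05,4,.0231),BY,-4); prof(30,70,-36,28)
E
```

```text
t 83.45 p [ 0.509  -0.2942  0.0493] head 86.03 z [ 0.0687 -0.0043 -0.9976] F [ 0.77 -0.62 -0.84] open 39.6 ff 10.0 q [ 0.66  0.86 -0.33  1.86  0.55  0.44 -0.13]
turn [-0.001 -0.001  0.   ] = 1 x [-0.0009 -0.0005  0.0004] | then shift [-0.0006 -0.0009  0.0224] = 1 x [-0.0006 -0.0009  0.0224] | shift before turn [-0.0006 -0.0008  0.0224] [-0.0006 -0.0008  0.0224]
[(-36, 8.7), (-32, nan), (-28, 83.4), (-24, 83.7), (-20, 84.0), (-16, 84.3), (-12, 84.5), (-8, 84.8), (-4, 85.1), (0, 85.4), (4, 85.7), (8, 86.0), (12, 85.3), (16, 50.3), (20, 49.1), (24, nan)]
```

Call:
servo_tool(translation=[[0,0,0.008],[0,0,0.006],[0,0,0.0045],[0,0,0.0025],[0,0,0],[0,0,0]], turn=[[0,0,0],[0,0,0],[0,0,0],[0,0,0],[0,0,0],[0,0,0]], grip_force=5)

```text
clock: 84.25
tool_pos: [0.51, -0.294, 0.0277]
eef_rot: [0.731, 0.682, 0.023, 0.024]
contact_force: [-0.1, 0.6, -1.7]
opening: 0.454
finger_force: 5.0
```

Call:
servo_tool(translation=[[0,0,0.001],[0,0,0.0008],[0,0,0],[0,0,0]], turn=[[0,0,0],[0,0,0],[0,0,0],[0,0,0]])

```text
clock: 84.75
tool_pos: [0.5103, -0.2941, 0.0262]
eef_rot: [0.731, 0.682, 0.024, 0.025]
contact_force: [-1.3, 0.4, 5.2]
opening: 0.451
finger_force: 5.0
```

```bash
python3 -W ignore - <<'E'
from h import *
st();  prof(30,70,-36,28)
E
```

```text
t 84.75 p [ 0.5103 -0.2941  0.0262] head 86.03 z [ 0.068  -0.004  -0.9977] F [-1.32  0.37  5.19] open 39.7 ff 5.0 q [ 0.64  0.9  -0.3   1.86  0.57  0.39 -0.15]
[(-36, 8.6), (-32, 8.7), (-28, 60.6), (-24, 61.0), (-20, 61.3), (-16, 61.5), (-12, 61.7), (-8, 61.9), (-4, 62.1), (0, 62.4), (4, 62.6), (8, 62.8), (12, 62.7), (16, 49.3), (20, 49.0), (24, nan)]
```

Call:
servo_tool(translation=[[0,0,0.0003],[0,0,0],[0,0,0],[0,0,0]], turn=[[0,0,0],[0,0,0],[0,0,0],[0,0,0]], grip=0.54)

```text
clock: 85.3
tool_pos: [0.5099, -0.2939, 0.0254]
eef_rot: [0.731, 0.682, 0.023, 0.024]
contact_force: [-0.1, -0.3, -0.2]
opening: 0.538
finger_force: 0.0
```

Call:
servo_tool(translation=[[0,0,-0.005],[0,0,-0.015],[0,0,-0.03],[0,0,-0.03],[0,-0.033,0],[0,0,0],[0,0,0],[0,0,0]], turn=[[0,0,0],[0,0,0],[0,0,0],[0,0,0],[0.068,0,0],[0,0,0],[0,0,0],[0,0,0]])

```text
clock: 86.3
tool_pos: [0.4725, -0.2913, 0.103]
eef_rot: [0.731, 0.682, 0.001, -0.0]
contact_force: [-0.3, -0.2, -0.5]
opening: 0.541
finger_force: 0.0
```

Call:
servo_tool(translation=[[0,0,0],[0,0,0],[0,0,0],[0,0,0],[0,0,0],[0,0,0]], turn=[[0,0,0],[0,0,0],[0,0,0],[0,0,0],[0,0,0],[0,0,0]], grip=0)

```text
clock: 87.05
tool_pos: [0.4718, -0.2914, 0.1031]
eef_rot: [0.731, 0.682, 0.0, -0.0]
contact_force: [0.3, 0.8, 0.4]
opening: 0.004
finger_force: 0.0
```

Run:
```python
from h import *
st(); inbox(zr=(.055,.09)); goR(poke(-.044,.0555),target(BY))
```

```text
t 87.05 p [ 0.4718 -0.2914  0.1031] head 86.04 z [-3.0e-04  1.1e-03 -1.0e+00] F [0.32 0.78 0.37] open 0.4 ff 0.0 q [ 0.71  0.77 -0.4   1.87  0.5   0.6  -0.08]
in box (box frame mm): c,l,w,ang [ -5.4  23.4 115.   40.2  89.9] z [60.1 61.3 62.3] 7000
turn [-0.0004 -0.001   0.0006] then [-0.0007 -0.0026  0.0776] world d [-0.0027 -0.0005 -0.0776]
```

Call:
servo_tool(translation=[[0,-0.0026,0.02],[0,0,0.03],[0,0,0.018],[0,0,0.008],[0,0,0.002],[0,0,0],[0,0,0]], turn=[[0,0,0],[0,0,0],[0,0,0],[0,0,0],[0,0,0],[0,0,0],[0,0,0]])

```text
clock: 87.98
tool_pos: [0.4696, -0.2914, 0.0257]
eef_rot: [0.731, 0.682, 0.0, 0.0]
contact_force: [0.9, 0.1, 0.7]
opening: 0.007
finger_force: 0.0
```

Call:
servo_tool(translation=[[0,0.002,0],[0,0.002,0],[0,0.002,0],[0,0.0015,0],[0,0.0015,0],[0,0,0],[0,0,0]], turn=[[0,0,0],[0,0,0],[0,0,0],[0,0,0],[0,0,0],[0,0,0],[0,0,0]])

```text
clock: 88.85
tool_pos: [0.4783, -0.2918, 0.0251]
eef_rot: [0.731, 0.682, 0.0, -0.0]
contact_force: [-0.8, 0.2, 1.1]
opening: 0.006
finger_force: 0.3
```

```bash
python3 -W ignore - <<'E'
from h import *
st(); inbox(zr=(.055,.075)); prof(30,75,-36,28)
E
```

```text
t 88.85 p [ 0.4783 -0.2918  0.0251] head 86.04 z [-0.     0.001 -1.   ] F [-0.83  0.16  1.11] open 0.5 ff 0.3 q [ 0.65  0.9  -0.31  1.88  0.57  0.45 -0.15]
in box (box frame mm): c,l,w,ang [-1.7 42.3 76.6 40.3 90. ] z [60.2 61.3 62.3] 11456
[(-36, 8.8), (-32, 8.7), (-28, 8.8), (-24, 52.1), (-20, 61.1), (-16, 61.3), (-12, 61.3), (-8, 61.3), (-4, 61.3), (0, 61.3), (4, 61.3), (8, 61.4), (12, 61.3), (16, 61.2), (20, nan), (24, nan)]
```

Call:
servo_tool(translation=[[0,0.0015,0],[0,0.0013,0],[0,0,0],[0,0,0]], turn=[[0,0,0],[0,0,0],[0,0,0],[0,0,0]])

```text
clock: 89.45
tool_pos: [0.4813, -0.2919, 0.0251]
eef_rot: [0.731, 0.682, 0.001, -0.0]
contact_force: [-0.3, 0.4, 0.7]
opening: 0.009
finger_force: 0.0
```

Call:
servo_tool(translation=[[0,-0.003,0],[0,0,-0.03],[0,0,-0.06],[0,0,-0.06],[0,0,-0.06],[0,0,-0.06],[0,0,-0.045],[0,0,0],[0,0,0],[0,0,0]], turn=[[0,0,0],[0,0,0],[0,0,0],[0,0,0],[0,0,0],[0,0,0],[0,0,0],[0,0,0],[0,0,0],[0,0,0]])

```text
clock: 90.7
tool_pos: [0.477, -0.2918, 0.3384]
eef_rot: [0.731, 0.682, -0.0, -0.002]
contact_force: [-0.5, -1.0, 0.1]
opening: 0.007
finger_force: 0.0
```

```bash
python3 -W ignore - <<'E'
from h import *
from plant import optics
st(); inbox(zr=(.055,.075)); prof(30,70,-28,28); t=optics.snapshot("top"); lid(t)
for b in blobs(t,(.3,.75,-.15,.15),(.009,.03),lambda I:I[...,2]>100,150): print("fresh",*b)
# lid outer-face geometry in box frame: lean a, edge at hinge+.152
E
```

```text
t 90.7 p [ 0.477  -0.2918  0.3384] head 86.04 z [-0.0035  0.0024 -1.    ] F [-0.48 -0.97  0.09] open 0.6 ff 0.0 q [ 0.8   0.51 -0.56  1.56  0.28  1.16  0.12]
in box (box frame mm): c,l,w,ang [  1.    1.  158.5  40.1  89.9] z [59.8 61.2 62.6] 2416
[(-28, 9.0), (-24, 9.4), (-20, 60.4), (-16, 61.1), (-12, 61.2), (-8, 61.3), (-4, 61.2), (0, 61.2), (4, 61.1), (8, 61.4), (12, 61.4), (16, 61.1), (20, 60.8), (24, 9.1)]
lid lean 0.298 x at hinge 0.0705 853
fresh [653.2  -5.1 159.5  43.7  83.1] 14.5 471 [244.8 167.5]
fresh [537.3  -4.9 159.6  39.9  81.8] 14.6 483 [245. 200.]
```

All three dry boards are stacked square, with the top at 61 mm. Next is the lid; here is the path for closed tips pushing from behind, then from above.

Run:
```python
from h import *
H=np.array([.072,.094])
def C(t):
    u=np.array([-np.cos(t),np.sin(t)]);n=np.array([np.sin(t),np.cos(t)])
    if t>=1.5708:
        e=H+.152*u+.010*n; return e-[0,.025]
    return H+.127*u+.010*n
th=np.r_[np.arange(1.86,.35,-.07),np.arange(.35,.0,-.035),0,-.012]
Q=np.array([C(t) for t in th])+[.0135,0]
print(th.round(2).tolist()); print("start box x,z tip",Q[0].round(4))
p=poke(Q[0][0]+.02,Q[0][1]); print("start tool",p.round(4)); goR(np.array([*p[:2],.338]),target(BY)); goR(p,target(BY))
D=np.diff(Q,axis=0); print([[round(a,4),round(-b,4)] for a,b in D])
```

```text
[1.86, 1.79, 1.72, 1.65, 1.58, 1.51, 1.44, 1.37, 1.3, 1.23, 1.16, 1.09, 1.02, 0.95, 0.88, 0.81, 0.74, 0.67, 0.6, 0.53, 0.46, 0.39, 0.35, 0.31, 0.28, 0.24, 0.21, 0.17, 0.14, 0.1, 0.07, 0.03, 0.0, -0.01]
start box x,z tip [0.1384 0.2118]
start tool [ 0.671  -0.3061  0.1818]
turn [-0.0023 -0.002   0.0008] then [-0.0006  0.194   0.001 ] world d [ 0.1935 -0.0142 -0.001 ]
turn [-0.0023 -0.002   0.0008] then [-0.0006  0.194   0.1572] world d [ 0.1935 -0.0142 -0.1572]
[[np.float64(-0.0101), np.float64(-0.0034)], [np.float64(-0.0103), np.float64(-0.0026)], [np.float64(-0.0105), np.float64(-0.0019)], [np.float64(-0.0106), np.float64(-0.0012)], [np.float64(-0.0091), np.float64(-0.0005)], [np.float64(-0.0089), np.float64(0.0002)], [np.float64(-0.0089), np.float64(0.0008)], [np.float64(-0.0088), np.float64(0.0014)], [np.float64(-0.0087), np.float64(0.002)], [np.float64(-0.0085), np.float64(0.0026)], [np.float64(-0.0083), np.float64(0.0032)], [np.float64(-0.0081), np.float64(0.0038)], [np.float64(-0.0078), np.float64(0.0043)], [np.float64(-0.0075), np.float64(0.0049)], [np.float64(-0.0071), np.float64(0.0054)], [np.float64(-0.0067), np.float64(0.0059)], [np.float64(-0.0063), np.float64(0.0063)], [np.float64(-0.0058), np.float64(0.0067)], [np.float64(-0.0053), np.float64(0.0071)], [np.float64(-0.0048), np.float64(0.0075)], [np.float64(-0.0043), np.float64(0.0078)], [np.float64(-0.0022), np.float64(0.0046)], [np.float64(-0.0018), np.float64(0.0041)], [np.float64(-0.0016), np.float64(0.0041)], [np.float64(-0.0015), np.float64(0.0042)], [np.float64(-0.0013), np.float64(0.0043)], [np.float64(-0.0012), np.float64(0.0043)], [np.float64(-0.001), np.float64(0.0043)], [np.float64(-0.0009), np.float64(0.0044)], [np.float64(-0.0007), np.float64(0.0044)], [np.float64(-0.0006), np.float64(0.0044)], [np.float64(-0.0004), np.float64(0.0044)], [np.float64(-0.0001), np.float64(0.0015)]]
```

Call:
servo_tool(translation=[[0,0.05,0],[0,0.06,0],[0,0.05,0],[0,0.034,0],[0,0,0.05],[0,0,0.06],[0,0,0.035],[0,0,0.012],[0,0,0],[0,0,0]], turn=[[0,0,0],[0,0,0],[0,0,0],[0,0,0],[0,0,0],[0,0,0],[0,0,0],[0,0,0],[0,0,0],[0,0,0]])

```text
clock: 92.1
tool_pos: [0.6729, -0.3056, 0.1852]
eef_rot: [0.731, 0.682, 0.001, 0.001]
contact_force: [0.1, 0.4, 0.0]
opening: 0.003
finger_force: 0.0
```

Call:
servo_tool(translation=[[0,-0.01,0],[0,-0.01,0],[0,-0.01,-0.0034],[0,-0.0103,-0.0026],[0,-0.0105,-0.0019],[0,-0.0106,-0.0012],[0,-0.0091,-0.0005],[0,-0.0089,0.0002],[0,0,0]], turn=[[0,0,0],[0,0,0],[0,0,0],[0,0,0],[0,0,0],[0,0,0],[0,0,0],[0,0,0],[0,0,0]])

```text
clock: 93.22
tool_pos: [0.5906, -0.2999, 0.1919]
eef_rot: [0.731, 0.682, -0.001, -0.002]
contact_force: [0.5, 0.1, -0.5]
opening: 0.008
finger_force: 0.0
```

Run:
```python
from h import *
from plant import optics
st(); lid(optics.snapshot("top")); goR(poke(.072+.127*-np.cos(1.44)+.010*np.sin(1.44)+.0135,.094+.127*np.sin(1.44)+.010*np.cos(1.44)),target(BY))
```

```text
t 93.22 p [ 0.5906 -0.2999  0.1919] head 86.02 z [-0.0033  0.0014 -1.    ] F [ 0.51  0.13 -0.48] open 0.7 ff 0.0 q [ 0.65  0.79 -0.5   1.45  0.41  1.01 -0.01]
lid lean 0.003 x at hinge 0.0621 1
turn [-0.0032 -0.0012  0.0005] then [-0.0006  0.0008  0.0006] world d [ 0.0007 -0.0007 -0.0006]
```

Call:
servo_tool(translation=[[0,-0.0089,0.0008],[0,-0.0088,0.0014],[0,-0.0087,0.002],[0,-0.0085,0.0026],[0,-0.0083,0.0032],[0,-0.0081,0.0038],[0,-0.0078,0.0043],[0,-0.0075,0.0049],[0,0,0],[0,0,0]], turn=[[0,0,0],[0,0,0],[0,0,0],[0,0,0],[0,0,0],[0,0,0],[0,0,0],[0,0,0],[0,0,0],[0,0,0]])

```text
clock: 94.52
tool_pos: [0.5255, -0.2954, 0.1693]
eef_rot: [0.731, 0.682, -0.0, -0.001]
contact_force: [-0.0, -0.4, -1.0]
opening: 0.009
finger_force: 0.0
```

```bash
cat >> h.py <<'E'
def lidout():
    from plant import optics
    d=optics.snapshot("scene"); B=boxpts(d); I=cv2.cvtColor(d["img"],cv2.COLOR_RGB2HSV).reshape(-1,3)
    k=(abs(abs(B[:,1])-70)<30)&(B[:,0]>-85)&(B[:,0]<140)&(B[:,2]>98)&(B[:,2]<260)&(I[:,1]>60)&(I[:,2]>60)
    q=B[k][:,[0,2]]; m=q.mean(0); v=np.linalg.svd(q-m,full_matrices=False)[2][0]; print("lid angle",np.degrees(np.arctan2(abs(v[1]),-v[0]*np.sign(v[1]))).round(1),"n",k.sum(),"x",q[:,0].min().round(),q[:,0].max().round(),"z",q[:,1].min().round(),q[:,1].max().round())
E
python3 - <<'E'
from h import *
st(); lidout(); t=.88; goR(poke(.072-.127*np.cos(t)+.010*np.sin(t)+.0135,.094+.127*np.sin(t)+.010*np.cos(t)),target(BY))
E
```

```text
t 94.53 p [ 0.5255 -0.2954  0.1693] head 86.03 z [-1.1e-03  8.0e-04 -1.0e+00] F [-0.02 -0.41 -0.95] open 0.8 ff 0.0 q [ 0.71  0.74 -0.49  1.66  0.44  0.85 -0.04]
lid angle 50.0 n 2112 x -22.0 82.0 z 98.0 218.0
turn [-0.0009 -0.0008  0.0005] then [-0.0005 -0.0004  0.0011] world d [-0.0005 -0.0004 -0.0011]
```

Lid at 50°, moving as planned. Continuing down.

Call:
servo_tool(translation=[[0,-0.0071,0.006],[0,-0.0067,0.0063],[0,-0.0063,0.0063],[0,-0.0058,0.0067],[0,-0.0053,0.0071],[0,-0.0048,0.0075],[0,-0.0043,0.0078],[0,-0.0022,0.0046],[0,0,0]], turn=[[0,0,0],[0,0,0],[0,0,0],[0,0,0],[0,0,0],[0,0,0],[0,0,0],[0,0,0],[0,0,0]])

```text
clock: 95.7
tool_pos: [0.4831, -0.292, 0.1167]
eef_rot: [0.731, 0.682, 0.0, -0.001]
contact_force: [0.4, -0.3, 0.0]
opening: 0.005
finger_force: 0.0
```

Call:
servo_tool(translation=[[0,-0.0018,0.0041],[0,-0.0016,0.0041],[0,-0.0015,0.0042],[0,-0.0013,0.0043],[0,-0.0012,0.0043],[0,-0.001,0.0043],[0,-0.0009,0.0044],[0,-0.0007,0.0034],[0,0,0],[0,0,0]], turn=[[0,0,0],[0,0,0],[0,0,0],[0,0,0],[0,0,0],[0,0,0],[0,0,0],[0,0,0],[0,0,0],[0,0,0]])

```text
clock: 96.95
tool_pos: [0.4732, -0.2915, 0.084]
eef_rot: [0.731, 0.682, 0.0, -0.001]
contact_force: [0.3, 1.1, -0.1]
opening: 0.003
finger_force: 0.0
```

Run:
```python
from h import *
st(); lidout()
```

```text
t 96.95 p [ 0.4732 -0.2915  0.084 ] head 86.03 z [-9.0e-04  1.1e-03 -1.0e+00] F [ 0.32  1.07 -0.1 ] open 0.3 ff 0.0 q [ 0.71  0.81 -0.41  1.87  0.55  0.58 -0.12]
lid angle 3.8 n 1793 x -77.0 81.0 z 98.0 117.0
```

Call:
servo_tool(translation=[[0,0,0.002],[0,0,0.002],[0,0,0.002],[0,0,0.0015],[0,0,0.001],[0,0,0.001],[0,0,0],[0,0,0]], turn=[[0,0,0],[0,0,0],[0,0,0],[0,0,0],[0,0,0],[0,0,0],[0,0,0],[0,0,0]])

```text
clock: 98.0
tool_pos: [0.4734, -0.2915, 0.0751]
eef_rot: [0.731, 0.682, 0.0, -0.0]
contact_force: [-1.7, 0.2, 5.7]
opening: 0.004
finger_force: 2.9
```

Call:
servo_tool(translation=[[0,0,0.0008],[0,0,0],[0,0,0]], turn=[[0,0,0],[0,0,0],[0,0,0]])

```text
clock: 98.38
tool_pos: [0.4735, -0.2915, 0.0751]
eef_rot: [0.731, 0.682, 0.0, -0.0]
contact_force: [-4.3, 1.3, 12.5]
opening: 0.009
finger_force: 6.2
```

Run:
```python
from h import *
st(); lidout()
```

```text
t 98.38 p [ 0.4735 -0.2915  0.0751] head 86.04 z [-1.e-04  1.e-04 -1.e+00] F [-4.28  1.32 12.55] open 0.8 ff 6.2 q [ 0.7   0.82 -0.39  1.88  0.56  0.56 -0.14]
lid angle 0.0 n 1706 x -78.0 82.0 z 98.0 108.0
```

The lid is shut: 0.0°, with a firm stop at 12 N. Now the fresh boards.

Call:
servo_tool(translation=[[0,0,-0.02],[0,0,-0.05],[0,0,-0.06],[0,0,-0.06],[0.05,0.02,0],[0.06,0.02,0],[0.06,0.02,0],[0.06,0.02,0],[0.05,0.01,0],[0,0,0]], turn=[[0,0,0],[0,0,0],[0,0,0],[0,0,0],[0,0,0.07],[0,0,0],[0,0,0],[0,0,0],[0,0,0],[0,0,0]], grip=0.68)

```text
clock: 99.68
tool_pos: [0.5982, -0.0203, 0.2643]
eef_rot: [0.752, 0.66, 0.002, -0.002]
contact_force: [0.4, -0.8, -0.4]
opening: 0.68
finger_force: 0.0
```

Call:
servo_tool(translation=[[0,0,0],[0,0,0],[0,0,0]], turn=[[0,0,0],[0,0,0],[0,0,0]])

```text
clock: 100.05
tool_pos: [0.5969, -0.0288, 0.264]
eef_rot: [0.755, 0.655, -0.0, -0.0]
contact_force: [0.6, -0.4, 0.7]
opening: 0.68
finger_force: 0.0
```

Run:
```python
from h import *
from plant import optics
st(); w=optics.snapshot("wrist"); t=optics.snapshot("top"); P=cloud(w); cv2.imwrite("pics/w5.png",w["img"][:,:,::-1])
for d,n in((w,"w"),(t,"top")):
    for b in blobs(d,(.3,.75,-.2,.19),(.009,.03),lambda I:I[...,2]>100,150): print(n,*b)
k=(abs(P[...,0]-.48)<.03)&(abs(P[...,1])<.05);print("sheet z",np.median(P[k][:,2]))
go([.539,-.0055,.15],81.5)
```

```text
t 100.05 p [ 0.5969 -0.0288  0.264 ] head 81.89 z [-5.e-04  4.e-04 -1.e+00] F [ 0.59 -0.38  0.73] open 59.9 ff 0.0 q [ 0.27  0.63 -0.52  1.57  0.35  1.04 -0.49]
w [729.  137.9  52.3  19.2  82.6] 18.8 630 [331.7  20.8]
w [331.8 164.1  51.5  24.6 -87.8] 24.0 798 [39.1 43.7]
w [654.2  -4.3 158.5  39.   83.2] 15.7 2838 [287.7 131.5]
w [539.5  -4.5 158.3  40.2  81.5] 15.5 2828 [212.6 142.4]
top [659.3  46.9  56.1  41.8  82.5] 14.4 165 [230.2 165.6]
top [540.8  12.3 125.4  41.9  81.4] 14.7 287 [237.1 200.1]
sheet z 0.003546061794937832
turn [-0.    -0.001  0.008] = 1 x [-0.0004 -0.0007  0.0076] | then shift [ 0.0138 -0.0607  0.1141] = 3 x [ 0.0046 -0.0202  0.038 ] | shift before turn [ 0.0142 -0.0606  0.1141] [ 0.0047 -0.0202  0.038 ]
```

View pics/w5.png

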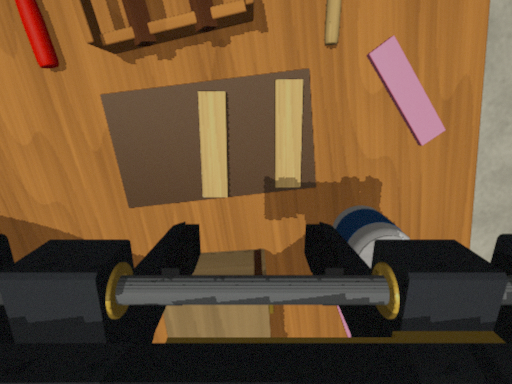

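The view shows the two fresh boards on the sheet at (213,142) and (288,131), tops at 15.6 mm. The pink decoy at (407,90) lies off the sheet. Picking the nearer one.

Call:
servo_tool(translation=[[0.0148,-0.06,0],[0,0,0.05],[0,0,0.06],[0,0,0.06],[0,0,0.04],[0,0,0.01],[0,0,0],[0,0,0],[0,0,0]], turn=[[0,0,0.0076],[0,0,0],[0,0,0],[0,0,0],[0,0,0],[0,0,0],[0,0,0],[0,0,0],[0,0,0]])

```text
clock: 101.28
tool_pos: [0.5408, -0.004, 0.0455]
eef_rot: [0.757, 0.653, 0.001, 0.0]
contact_force: [0.2, -0.7, 0.3]
opening: 0.68
finger_force: 0.0
```

Run:
```python
from h import *
from plant import optics
st(); go([.5395,-.0045,-.022],81.5)
for b in blobs(optics.snapshot("wrist"),(.3,.75,-.2,.19),(.009,.022),lambda I:I[...,2]>100,900): print(*b)
```

```text
t 101.28 p [ 0.5408 -0.004   0.0455] head 81.56 z [ 0.0025  0.0013 -1.    ] F [ 0.24 -0.68  0.35] open 59.8 ff 0.0 q [ 0.11  0.85 -0.32  1.94  0.59  0.44 -0.79]
turn [ 0.002 -0.002  0.001] = 1 x [ 0.0022 -0.0016  0.0011] | then shift [-0.0007 -0.0012  0.0675] = 2 x [-0.0004 -0.0006  0.0338] | shift before turn [-0.0008 -0.0014  0.0675] [-0.0004 -0.0007  0.0338]
[ 6.544e+02 -1.000e-01  1.507e+02  4.080e+01  8.340e+01] 15.8 8991 [401.8 154.4]
[541.    4.4 141.6  40.1  81.5] 15.7 9111 [251.4 183.1]
```

Call:
servo_tool(translation=[[-0.0005,-0.001,0.03],[0,0,0.02],[0,0,0.01],[0,0,0.005],[0,0,0.002],[0,0,0],[0,0,0]], turn=[[0,0,0],[0,0,0],[0,0,0],[0,0,0],[0,0,0],[0,0,0],[0,0,0]])

```text
clock: 102.2
tool_pos: [0.5389, -0.0042, -0.0225]
eef_rot: [0.757, 0.653, 0.001, -0.0]
contact_force: [0.2, -0.0, 0.6]
opening: 0.679
finger_force: 0.0
```

Call:
servo_tool(translation=[[0,0,0],[0,0,0],[0,0,0],[0,0,0],[0,0,0],[0,0,0]], turn=[[0,0,0],[0,0,0],[0,0,0],[0,0,0],[0,0,0],[0,0,0]], grip=0.3, grip_force=8)

```text
clock: 102.95
tool_pos: [0.5388, -0.0042, -0.0228]
eef_rot: [0.757, 0.653, 0.0, -0.0]
contact_force: [0.6, 0.6, 2.4]
opening: 0.456
finger_force: 8.0
```

Run:
```python
from h import *
st(); go([.5092,.3439,.22],81.5)
```

```text
t 102.95 p [ 0.5388 -0.0042 -0.0228] head 81.59 z [-0.     0.001 -1.   ] F [0.55 0.57 2.44] open 40.2 ff 8.0 q [ 0.05  0.96 -0.21  1.95  0.65  0.29 -0.85]
turn [-0.    -0.001  0.002] = 1 x [-0.0002 -0.001   0.0016] | then shift [ 0.3399 -0.0807 -0.2428] = 8 x [ 0.0425 -0.0101 -0.0303] | shift before turn [ 0.3403 -0.0802 -0.2424] [ 0.0425 -0.01   -0.0303]
```

Call:
servo_tool(translation=[[0,0,-0.01],[0,0,-0.03],[0,0,-0.05],[0,0,-0.06],[0,0,-0.05],[0,0,-0.043],[0,0,0],[0.03,-0.008,0],[0.05,-0.012,0],[0.055,-0.012,0]], turn=[[0,0,0],[0,0,0],[0,0,0],[0,0,0],[0,0,0],[0,0,0],[0,0,0],[0,0,0],[0,0,0],[0,0,0]])

```text
clock: 104.2
tool_pos: [0.5257, 0.1338, 0.2191]
eef_rot: [0.758, 0.653, -0.001, -0.001]
contact_force: [0.4, 0.9, -0.7]
opening: 0.451
finger_force: 8.0
```

Call:
servo_tool(translation=[[0.055,-0.012,0],[0.055,-0.012,0],[0.055,-0.012,0],[0.04,-0.012,0],[0,0,0],[0,0,0]], turn=[[0,0,0],[0,0,0],[0,0,0],[0,0,0],[0,0,0],[0,0,0]])

```text
clock: 104.95
tool_pos: [0.509, 0.3419, 0.2192]
eef_rot: [0.757, 0.653, -0.001, 0.0]
contact_force: [0.3, -1.0, -0.2]
opening: 0.451
finger_force: 8.0
```

Call:
servo_tool(translation=[[0,0,0],[0,0,0],[0,0,0],[0,0,0],[0,0,0],[0,0,0],[0,0,0],[0,0,0],[0,0,0],[0,0,0]], turn=[[0,0,-0.1784],[0,0,-0.1784],[0,0,-0.1784],[0,0,-0.1784],[0,0,-0.1784],[0,0,-0.1784],[0,0,-0.1784],[0,0,-0.1784],[0,0,-0.1784],[0,0,-0.1784]])

```text
clock: 106.2
tool_pos: [0.5102, 0.3406, 0.2197]
eef_rot: [-0.035, 0.999, -0.001, -0.0]
contact_force: [0.7, -0.1, -0.9]
opening: 0.452
finger_force: 8.0
```

Call:
servo_tool(translation=[[0,0,0.04],[0,0,0.05],[0,0,0.03],[0,0,0.01],[0,0,0],[0,0,0],[0,0,0],[0,0,0]], turn=[[0,0,0],[0,0,0],[0,0,0],[0,0,0],[0,0,0],[0,0,0],[0,0,0],[0,0,0]])

```text
clock: 107.2
tool_pos: [0.5096, 0.344, 0.0912]
eef_rot: [-0.033, 0.999, 0.001, 0.0]
contact_force: [-0.8, 0.4, -1.2]
opening: 0.448
finger_force: 8.0
```

Run:
```python
from h import *
st(); go([.5092,.3439,.0345],183.8)
```

```text
t 107.2 p [0.5096 0.344  0.0912] head -176.2 z [ 7.0e-04  1.7e-03 -1.0e+00] F [-0.78  0.36 -1.21] open 39.5 ff 8.0 q [-0.22  0.96 -0.85  1.68  0.88  0.93  0.21]
turn [0.002 0.001 0.   ] = 1 x [0.0016 0.0008 0.0001] | then shift [ 0.0004 -0.0001  0.0567] = 1 x [ 0.0004 -0.0001  0.0567] | shift before turn [ 0.0004 -0.0002  0.0567] [ 0.0004 -0.0002  0.0567]
```

Call:
servo_tool(translation=[[0,0,0.02],[0,0,0.018],[0,0,0.01],[0,0,0.005],[0,0,0.002],[0,0,0.001],[0,0,0],[0,0,0],[0,0,0]], turn=[[0,0,0],[0,0,0],[0,0,0],[0,0,0],[0,0,0],[0,0,0],[0,0,0],[0,0,0],[0,0,0]])

```text
clock: 108.32
tool_pos: [0.5093, 0.3439, 0.0346]
eef_rot: [-0.033, 0.999, 0.001, -0.0]
contact_force: [0.2, 0.9, -1.3]
opening: 0.45
finger_force: 8.0
```

Run:
```python
from h import *
from plant import optics
st(); 
for b in blobs(optics.snapshot("wrist"),(.425,.6,.27,.42),(.066,.09),lambda I:I[...,2]>100,600): print(*b)
```

```text
t 108.33 p [0.5093 0.3439 0.0346] head -176.2 z [-1.0e-04  1.2e-03 -1.0e+00] F [ 0.21  0.92 -1.29] open 39.6 ff 8.0 q [-0.25  1.03 -0.8   1.7   0.96  0.85  0.15]
[478.9 342.7  97.8  41.    3.9] 73.1 14106 [251.5 180. ]
[558.6 347.7  40.4  24.3 -87.8] 73.2 2132 [251.4 320.4]
```

Call:
servo_tool(translation=[[0,0,0.0006],[0,0,0],[0,0,0]], turn=[[0,0,0],[0,0,0],[0,0,0]])

```text
clock: 108.75
tool_pos: [0.5093, 0.3439, 0.0341]
eef_rot: [-0.033, 0.999, 0.001, -0.0]
contact_force: [-0.9, -1.1, 2.8]
opening: 0.455
finger_force: 8.0
```

Call:
servo_tool(translation=[[0,0,0],[0,0,0],[0,0,0],[0,0,-0.01],[0,0,-0.04],[0,0,-0.05],[0,0,-0.05],[0,0,-0.05],[0,0,-0.03],[0,0,0]], turn=[[0,0,0],[0,0,0],[0,0,0],[0,0,0],[0,0,0],[0,0,0],[0,0,0],[0,0,0],[0,0,0],[0,0,0]], grip=0.6)

```text
clock: 110.0
tool_pos: [0.5098, 0.3451, 0.2671]
eef_rot: [-0.033, 0.999, 0.002, 0.002]
contact_force: [-0.1, 0.1, -0.5]
opening: 0.598
finger_force: 0.0
```

Call:
servo_tool(translation=[[0,0,0],[0,0,0],[0,0,0],[0,0,0],[0,0,0],[0,0,0],[0,0,0],[0,0,0],[0,0,0],[0,0,0]], turn=[[0,0,0.1755],[0,0,0.1755],[0,0,0.1755],[0,0,0.1755],[0,0,0.1755],[0,0,0.1755],[0,0,0.1755],[0,0,0.1755],[0,0,0.1755],[0,0,0.1755]])

```text
clock: 111.25
tool_pos: [0.5086, 0.3428, 0.2624]
eef_rot: [0.749, 0.662, -0.001, -0.0]
contact_force: [0.2, 0.0, -0.8]
opening: 0.602
finger_force: 0.0
```

Run:
```python
from h import *
from plant import optics
st(); t=optics.snapshot("top")
for bx,z in (((.425,.6,.17,.43),(.062,.09)),((.3,.75,-.2,.13),(.009,.025))):
    for b in blobs(t,bx,z,lambda I:I[...,2]>100,150): print(*b)
go([.6545,-.0044,.25],83.2)
```

```text
t 111.25 p [0.5086 0.3428 0.2624] head 82.93 z [-2.4e-03 -9.0e-04 -1.0e+00] F [ 0.19  0.04 -0.85] open 53.0 ff 0.0 q [-0.38  0.65 -0.52  1.52  0.35  1.06 -1.11]
[549.6 346.8  75.1  38.3   4.2] 70.3 228 [139.8 193.1]
[653.9  -4.9 160.   41.6  80.9] 14.5 435 [245.8 167.3]
turn [-0.002  0.001 -0.01 ] = 1 x [-0.0018  0.001  -0.0096] | then shift [-0.3276  0.186   0.0127] = 7 x [-0.0468  0.0266  0.0018] | shift before turn [-0.3258  0.1891  0.0126] [-0.0465  0.027   0.0018]
```

Call:
servo_tool(translation=[[-0.045,0.026,0],[-0.048,0.027,0],[-0.048,0.027,0],[-0.048,0.027,0],[-0.048,0.027,0],[-0.047,0.027,0],[-0.042,0.028,0],[0,0,0.05],[0,0,0.05],[0,0,0.05]], turn=[[0,0,-0.006],[0,0,0],[0,0,0],[0,0,0],[0,0,0],[0,0,0],[0,0,0],[0,0,0],[0,0,0],[0,0,0]], grip=0.68)

```text
clock: 112.55
tool_pos: [0.6595, -0.0018, 0.111]
eef_rot: [0.745, 0.667, -0.0, -0.001]
contact_force: [-0.1, -0.4, 1.2]
opening: 0.682
finger_force: 0.0
```

Call:
servo_tool(translation=[[0,0,0.04],[0,0,0.02],[0,0,0],[0,0,0],[0,0,0],[0,0,0]], turn=[[0,0,0],[0,0,0],[0,0,0],[0,0,0],[0,0,0],[0,0,0]])

```text
clock: 113.3
tool_pos: [0.6612, -0.0014, 0.0546]
eef_rot: [0.746, 0.667, 0.001, 0.0]
contact_force: [-0.4, -0.2, 0.0]
opening: 0.677
finger_force: 0.0
```

Run:
```python
from h import *
from plant import optics
st(); go([.6545,-.0044,-.022],83.2)
for b in blobs(optics.snapshot("wrist"),(.3,.75,-.2,.19),(.009,.022),lambda I:I[...,2]>100,900): print(*b)
```

```text
t 113.3 p [ 0.6612 -0.0014  0.0546] head 83.6 z [ 0.0016  0.0011 -1.    ] F [-0.39 -0.22  0.01] open 59.6 ff 0.0 q [ 0.16  0.96 -0.43  1.55  0.53  0.75 -0.62]
turn [ 0.001 -0.001  0.007] = 1 x [ 0.0015 -0.0013  0.0069] | then shift [-0.0038 -0.0063  0.0766] = 2 x [-0.0019 -0.0031  0.0383] | shift before turn [-0.0039 -0.0064  0.0766] [-0.0019 -0.0032  0.0383]
[726.7 123.   23.1  19.3  78.9] 18.8 1031 [327.6  17.5]
[654.6   3.  144.4  40.1  83.1] 15.7 8404 [244.1 185.7]
```

Call:
servo_tool(translation=[[-0.004,-0.0068,0.03],[0,0,0.025],[0,0,0.014],[0,0,0.005],[0,0,0.002],[0,0,0],[0,0,0]], turn=[[0,0,0.007],[0,0,0],[0,0,0],[0,0,0],[0,0,0],[0,0,0],[0,0,0]])

```text
clock: 114.22
tool_pos: [0.6537, -0.0045, -0.0219]
eef_rot: [0.748, 0.664, 0.001, -0.0]
contact_force: [-0.3, 0.3, -0.8]
opening: 0.683
finger_force: 0.0
```

Call:
servo_tool(translation=[[0,0,0],[0,0,0],[0,0,0],[0,0,0],[0,0,0],[0,0,0]], turn=[[0,0,0],[0,0,0],[0,0,0],[0,0,0],[0,0,0],[0,0,0]], grip=0.3, grip_force=8)

```text
clock: 114.98
tool_pos: [0.6534, -0.0045, -0.0224]
eef_rot: [0.748, 0.664, 0.0, -0.0]
contact_force: [-0.6, 0.1, 1.4]
opening: 0.453
finger_force: 8.0
```

Run:
```python
from h import *
st(); go([.5158,.2441,.22],83.2)
```

```text
t 114.97 p [ 0.6534 -0.0045 -0.0224] head 83.19 z [ 0.     0.001 -1.   ] F [-0.56  0.09  1.45] open 39.9 ff 8.0 q [ 0.13  1.06 -0.37  1.59  0.58  0.61 -0.67]
turn [-0.    -0.001 -0.   ] = 1 x [-0.0001 -0.001  -0.0001] | then shift [ 0.2306 -0.166  -0.2424] = 7 x [ 0.0329 -0.0237 -0.0346] | shift before turn [ 0.2308 -0.1661 -0.2421] [ 0.033  -0.0237 -0.0346]
```

Call:
servo_tool(translation=[[0,0,-0.01],[0,0,-0.03],[0,0,-0.05],[0,0,-0.06],[0,0,-0.05],[0,0,-0.042],[0,0,0],[0.03,-0.022,0],[0.042,-0.03,0],[0.045,-0.032,0]], turn=[[0,0,0],[0,0,0],[0,0,0],[0,0,0],[0,0,0],[0,0,0],[0,0,0],[0,0,0],[0,0,0],[0,0,0]])

```text
clock: 116.22
tool_pos: [0.582, 0.1217, 0.2183]
eef_rot: [0.748, 0.663, -0.001, -0.001]
contact_force: [0.0, 0.3, -1.2]
opening: 0.458
finger_force: 8.0
```

Call:
servo_tool(translation=[[0.045,-0.032,0],[0.04,-0.03,0],[0.029,-0.02,0],[0,0,0],[0,0,0],[0,0,0]], turn=[[0,0,0],[0,0,0],[0,0,0],[0,0,0],[0,0,0],[0,0,0]])

```text
clock: 116.98
tool_pos: [0.5165, 0.2422, 0.2192]
eef_rot: [0.749, 0.663, -0.0, -0.0]
contact_force: [0.4, -0.2, -0.5]
opening: 0.455
finger_force: 8.0
```

Call:
servo_tool(translation=[[0,0,0],[0,0,0],[0,0,0],[0,0,0],[0,0,0],[0,0,0],[0,0,0],[0,0,0],[0,0,0],[0,0,0]], turn=[[0,0,-0.1756],[0,0,-0.1756],[0,0,-0.1756],[0,0,-0.1756],[0,0,-0.1756],[0,0,-0.1756],[0,0,-0.1756],[0,0,-0.1756],[0,0,-0.1756],[0,0,-0.1756]])

```text
clock: 118.22
tool_pos: [0.5166, 0.2425, 0.2194]
eef_rot: [-0.035, 0.999, 0.0, -0.0]
contact_force: [-1.0, 0.0, -0.1]
opening: 0.455
finger_force: 8.0
```

Call:
servo_tool(translation=[[0,0,0.04],[0,0,0.05],[0,0,0.03],[0,0,0.01],[0,0,0],[0,0,0],[0,0,0],[0,0,0]], turn=[[0,0,0],[0,0,0],[0,0,0],[0,0,0],[0,0,0],[0,0,0],[0,0,0],[0,0,0]])

```text
clock: 119.22
tool_pos: [0.5162, 0.2446, 0.0905]
eef_rot: [-0.033, 0.999, 0.001, 0.0]
contact_force: [0.1, -0.1, -0.5]
opening: 0.453
finger_force: 8.0
```

Run:
```python
from h import *
st(); go([.5158,.2441,.0348],183.8)
```

```text
t 119.22 p [0.5162 0.2446 0.0905] head -176.2 z [ 8.0e-04  1.6e-03 -1.0e+00] F [ 0.1  -0.11 -0.47] open 39.8 ff 8.0 q [-0.05  0.92 -0.86  1.81  0.92  0.86  0.27]
turn [ 0.002  0.001 -0.   ] = 1 x [ 0.0015  0.0009 -0.    ] | then shift [ 0.0004 -0.0005  0.0557] = 1 x [ 0.0004 -0.0005  0.0557] | shift before turn [ 0.0004 -0.0006  0.0557] [ 0.0004 -0.0006  0.0557]
```

Call:
servo_tool(translation=[[0,0,0.02],[0,0,0.018],[0,0,0.01],[0,0,0.004],[0,0,0.002],[0,0,0.001],[0,0,0.0008],[0,0,0],[0,0,0],[0,0,0]], turn=[[0,0,0],[0,0,0],[0,0,0],[0,0,0],[0,0,0],[0,0,0],[0,0,0],[0,0,0],[0,0,0],[0,0,0]])

```text
clock: 120.48
tool_pos: [0.516, 0.2447, 0.0344]
eef_rot: [-0.033, 0.999, 0.001, 0.0]
contact_force: [-0.7, -0.1, 4.1]
opening: 0.45
finger_force: 8.0
```

Run:
```python
from h import *
from plant import optics
st(); 
for b in blobs(optics.snapshot("wrist"),(.425,.6,.17,.42),(.066,.09),lambda I:I[...,2]>100,600): print(*b)
```

```text
t 120.47 p [0.516  0.2447 0.0344] head -176.19 z [ 4.0e-04  1.5e-03 -1.0e+00] F [-0.69 -0.09  4.06] open 39.6 ff 8.0 q [-0.09  1.   -0.79  1.84  1.02  0.78  0.19]
[425.4 198.5  57.2   3.9 -86.5] 72.3 727 [144.2  59.9]
[485.6 243.1  97.8  40.2   3.8] 72.5 14082 [251.6 180. ]
[477.8 342.1  95.4  41.2   3.9] 72.6 12359 [449.2 169.1]
[565.5 248.4  40.1  24.7 -85.7] 72.6 2122 [251.5 320.4]
```

On the ridges (top 72.5 mm, 4 N). Releasing, rising and taking a last look.

Call:
servo_tool(translation=[[0,0,0],[0,0,0],[0,0,0],[0,0,-0.01],[0,0,-0.04],[0,0,-0.05],[0,0,-0.06],[0,0,-0.06],[0,0,-0.05],[0,0,0]], turn=[[0,0,0],[0,0,0],[0,0,0],[0,0,0],[0,0,0],[0,0,0],[0,0,0],[0,0,0],[0,0,0],[0,0,0]], grip=0.6)

```text
clock: 121.78
tool_pos: [0.5168, 0.2465, 0.3087]
eef_rot: [-0.033, 0.999, 0.003, 0.003]
contact_force: [-0.7, -0.3, -1.1]
opening: 0.603
finger_force: 0.0
```

Call:
servo_tool(translation=[[0.04,0,-0.02],[0,0,0],[0,0,0],[0,0,0]], turn=[[0,0,0],[0,0,0],[0,0,0],[0,0,0]])

```text
clock: 122.28
tool_pos: [0.4765, 0.2409, 0.323]
eef_rot: [-0.033, 0.999, 0.0, -0.001]
contact_force: [0.6, -0.1, -0.6]
opening: 0.6
finger_force: 0.0
```

Run:
```python
from h import *
from plant import optics
st(); lidout()
for b in blobs(optics.snapshot("wrist"),(.425,.6,.15,.42),(.066,.09),lambda I:I[...,2]>100,600): print(*b)
a=optics.snapshot("scene")["img"]; cv2.imwrite("pics/end.png",cv2.resize(a[:,:,::-1],(800,600)))
```

```text
t 122.28 p [0.4765 0.2409 0.323 ] head -176.26 z [-1.5e-03  4.0e-04 -1.0e+00] F [ 0.56 -0.13 -0.63] open 52.8 ff 0.0 q [ 0.07  0.61 -1.08  1.65  0.57  1.23  0.5 ]
lid angle 0.1 n 1710 x -79.0 82.0 z 98.0 109.0
[516.1 244.6 159.5  39.8   3.7] 72.6 2501 [252.1 178.3]
[506.2 343.3 152.5  40.2   3.8] 72.5 2345 [315.5 175.6]
```

View pics/end.png

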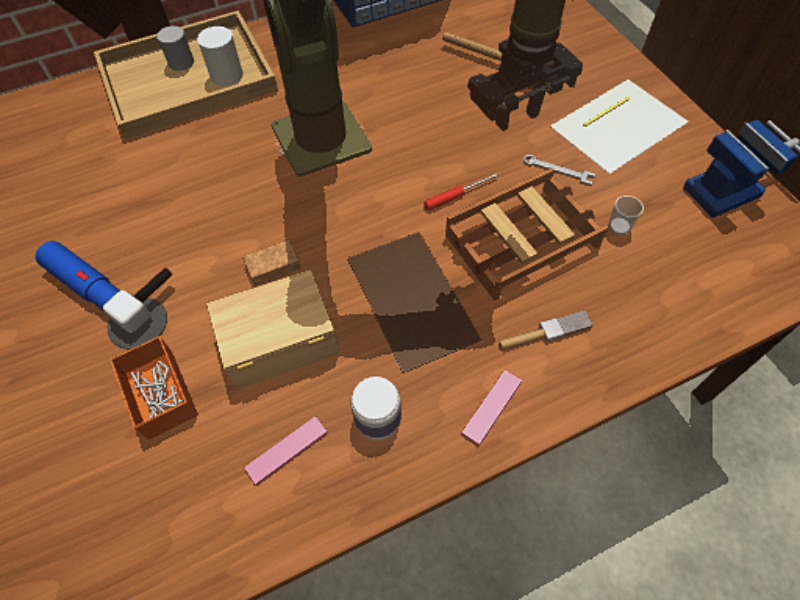

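The final view shows the box shut at (270,325) and both fresh boards across the ridges at (510,231) and (546,214), with a gap of about 60 mm. The sheet is empty, the bystanders are in place, and the robot touches nothing.

```bash
python3 -c "
from plant import r
print(r.finish_job())"
```

```text
the job is handed in; nothing more can be done
None
```

I handed the job in at about 122 s: the three dry boards are stacked square in the box (the first released about 1 mm above the pile), the lid is shut, and the two fresh boards lie coated face up across both ridges about 60 mm apart; on the way the gripper body touched the box's front rim (17 N at most) and I pushed the lid back to its stop (about 24 N) to make room.

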